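# Clear the base and hold the leaning post square

## Task

Clear the flat steel joining bar off the base of the small stand: lay it flat in the empty compartment of the blue parts tray and let go of it. Then take the standing steel square by its upright blade and press it, centred on the post, into the corner between the stand's base and its sprung, leaning post, until the foot lies flat on the base and the blade lies flush along the post so that the post is pushed upright. Finish still gripping the square and pressing it firmly against both base and post, because the post springs back when let go, and leave the other things on the bench where they are.

Things in the scene. Friction and masses are not known exactly. Their poses are not given: they have to be found in the camera images.
- stand_corner (a point): A point of the stand, which is fixed to the bench (its place and yaw differ each time): the middle of the inner corner line where the top of the base meets the plane of the post's front face when the post is upright. Its x points from the open part of the base towards the post, z up, y along the corner. The aluminium base plate is 220 (x) x 120 (y) x 12 mm; its top is 12 mm above the bench and at z = 0 of this frame, and reaches from x = -160 to +60 mm.
- stand: The stand, fixed; origin at the middle of the underside of its 220 x 120 x 12 mm aluminium base plate on the bench, 50 mm in -x from the corner line, axes as stand_corner. The post stands on its +x half between two blue cheeks.
- stand_post (a joint): Lean of the stand's grey post with black cap, rad: 0 = upright, positive = leaning over the open base (-x of stand_corner). The post is 36 mm (x) x 40 mm (y), its front face at x = 0 of stand_corner when upright, its top 72 mm above the bench. It tilts on a pin 29 mm above the bench and 18 mm behind the face, is held by a spring at about 0.1 and needs about 4 N at its top to be pushed upright; it springs back when let go.
- joiner_mid (a point): Centre of the loose flat steel joining bar, 100 (x, its length) x 24 (y) x 10 (z) mm, 0.05 to 0.1 kg. It starts lying on the base plate in front of the post, roughly at right angles to the corner line, just where the square's foot has to go.
- joiner: The same bar; origin at the middle of its underside.
- tray_empty (a point): Centre of the inner floor of the empty compartment of the blue tray (fixed to the bench, on the left or the right of the stand). x along the compartment, z up. The compartment is 108 (x) x 32 (y) mm inside, its floor 4 mm above the bench and its walls 12 mm higher than the floor; the side walls are cut away over the middle 56 mm of its length to leave room for fingers, down to the tray floor. A bar laid in it has its centre 5 mm above this point.
- tray_full (a point): The same point of the second compartment, 74 mm beside the empty one (+y) and parallel to it; a bar of the same kind lies in it and stays there.
- spare_mid (a point): Centre of the bar that already lies in the second compartment, same size as the joining bar; leave it.
- square_grip (a point): Point to grip on the steel square: in the middle of its upright blade, 18 mm below the blade's top and 97 mm above its underside, 15 mm behind its outer (front) face. x points to the outer face, z up along the blade. The blade is 30 mm (x) x 12 mm (y, grip across this), its top 115 mm above the underside of the foot. The square weighs 0.3 to 0.45 kg and starts standing upright on its foot on the bench, on the side of the stand away from the tray.
- square_heel (a point): Outer heel of the square: the middle of the edge where the underside of the foot meets the outer face of the blade; same axes. The foot runs from here 90 mm in -x, is 40 mm wide (y) and 14 mm high; its front is flush with the blade. Home, this point lies on stand_corner with x in the same direction.
- square: The whole square; origin at the heel.
- bottle: Amber reagent bottle, 48 mm wide, 90 mm high, bystander; origin under its middle.
- tape: Roll of tape, 75 mm across, 24 mm high, bystander; origin under its middle.
- dish: Petri dish, 62 mm across, 15 mm high, bystander; origin under its middle.
- beaker: Clear beaker, 53 mm across, 67 mm high, bystander; origin under its middle.
- mouse: Black computer mouse, 104 x 58 x 36 mm, bystander; origin under its middle.

How it is judged:
On the way:
1. the joining bar lies flat in the empty compartment, let go (x of joiner_mid in the frame of tray_empty between -0.008 and 0.008 m and y of joiner_mid in the frame of tray_empty between -0.008 and 0.008 m and z of joiner_mid in the frame of tray_empty between 0.002 and 0.008 m and angle between the x axis of joiner_mid and the x axis of tray_empty, either way round below 0.12 rad and angle between joiner_mid's own z axis and vertical below 0.06 rad and contact force between the fingers and joiner below 0.1 N), for 0.2 s.
At the end, for the whole second after the job is handed in: Bar let go and flat in the empty compartment (8 mm). Square gripped (2 N), heel on the corner line (3 mm deep, 2.5 mm high, 12 mm along), upright to 0.035 rad, yaw to 0.07 rad, pressing over 1 N on base and on post, at rest; post upright to 0.03 rad (all of step 1 and value of joint stand_post between -0.03 and 0.03 rad and x of square_heel in the frame of stand_corner between -0.003 and 0.003 m and y of square_heel in the frame of stand_corner between -0.012 and 0.012 m and z of square_heel in the frame of stand_corner between -0.0025 and 0.0025 m and angle between square_heel's own z axis and vertical below 0.035 rad and angle between the x axis of square_heel and the x axis of stand_corner, either way round below 0.07 rad and contact force between square and stand_post_c0 above 1 N and contact force between square and stand_c0 above 1 N and contact force between the fingers and square above 2 N and linear speed of square below 0.02 m/s); the arm keeps its last pose, push and grip.
It fails at once if something else on the bench (bottle, tape, dish, beaker, mouse, bar already in the tray) is moved more than 25 mm (distance of any of bottle, tape, dish, beaker, mouse, spare_mid from where it was at the start of the episode above 0.025 m).
It also fails if it takes over 61 s, if anything falls off the work surface, if the arm or the gripper's body presses on something with over 40 N, if the wrist force passes 120 N, or if a joint passes its speed limit or range.

## Robot

A 6-joint arm with a two-finger parallel gripper is mounted at the origin on a cart in front of the work surface, level with it; the furniture and walls round the work are solid. World frame = base frame: x ahead of the robot, y to its left, z up, the work surface at z = 0. Lengths are in m, angles in rad, forces in N, time in s.
With the tool pointing down it reaches from about 0.375 to 0.825 m from the base axis. Payload 5.5 kg.
Tool frame: the origin (TCP) lies on the centre line of the jaws, within the pads' length; the fingertips stand 25 mm ahead of it and the grasp point (between the pads) lies 6 mm ahead of it (r.tcp_to_tips is the distance from the TCP to the fingertips, in m); x points along the fingers, y is the direction in which the jaws open and shut, and the axes are right-handed (so a half turn about x gives the same grasp; the last joint's range is limited). The gripper opens to 85 mm and grips with 20 to 120 N. Pads are 22 mm wide; open, the fingers measure 114 mm over their backs; the gripper's body (76 mm by 85 mm) begins 54 mm behind the grasp point. The pads swing forward as they close: fully open they stand 13 mm farther back than shut.
Start: joints at [1.174, 0.314, -0.047, 1.21, 0, 1.571], TCP at [0.232, 0.553, 0.256] pointing down, gripper open.
Joint ranges: [-2.67, 2.67], [-0.69, 1.73], [-1.03, 1.25], [-2.08, 2.16], [-1.42, 1.45], [-3.14, 3.14]. Speed limits (rad/s): [2.39, 2.39, 3.01, 3.14, 3.14, 3.14].

## Interface

Orientations are given as a unit quaternion [x, y, z, w].
In Python, from rig import r, cams gives the robot as it stands.
- The arm moves only by the tool jog_arm, never from a script. Its argument "commands" is one flat list of numbers, 6 for each row, row after row: the shift along the tool's x, y, z in units of 60 mm (1.0 is 60 mm), then the turn, a rotation vector about the tool's x, y, z in units of 6 degrees (1.0 is 6 degrees). A call has 1 to 5 rows; each row is the pose to reach, as a shift and turn from the pose commanded when the call began, along the tool's axes at that moment; what a row does not reach only later rows make up. A row lasts 1/8 s, in which the tool goes at most 62.5 mm and 10.7 degrees, less where a joint would pass 70% of its speed; a pose out of reach is approached as far as the arm can. A call with a gripper value outside its range is refused whole. "fingers" is the closure, from 0 (fully open) to 1 (shut), set as the call begins (left out, the last holds). The fingers move at their own pace and stop on an object; the grip force is fixed at half the most. Time passes only in rows, so rows that repeat a pose let the fingers close. It gives the time, the measured TCP pose, the force and the opening at its end, in the units of the state.
- r.observe(): the state, without advancing time (a new reading comes with each control period).
- cams.read_camera(name): name is "scene" or "top"; returns a dict with "frame" (384x512x3 uint8, red, green, blue), "fx", "fy", "cx", "cy" (pixels), "R" (3x3) and "t" (3): a world point X has camera coordinates R X + t. Camera axes: x right, y down, z forward; pixel columns grow to the right and rows downward; lengths in m; the calibration is good to about 2 mm. A picture is of the moment at which its call begins. There is no depth.
- r.sign_off(): hands the job in, once; it reports no verdict.
The state is a dict: "clock": time; "joint_positions": joint angles; "joint_vel": joint speeds; "joint_efforts": joint torques, N m; "eef_pos": TCP position; "tcp_rot": TCP orientation; "ft_force": force on the tool from outside, world axes, zero at the start; "moment": the same for the moment, N m; "gripper_width": finger opening in m.
Only numpy, scipy, OpenCV 4.12 (cv2) and the standard library are available. Lean on these libraries where they do the work, as an engineer would, in place of code of your own. Each camera call takes 0.05 s, during which the arm holds its last target. There are 200 camera calls.

## Working session

There is one attempt and no reset: what is moved stays moved. The work goes in short steps, Python scripts to look and compute and a tool call to move; the robot and the scene stay as the last step left them, time stands still between calls to the robot, and variables do not carry over. Pictures are saved under pics/ and viewed, about 8 in all and at most 12, crops included, and the job is handed in when it is done.

Besides the shell and the picture viewer there is one more tool, called after "Request:" as name(argument=value, ...) on one line, values as JSON. jog_arm: Moves the arm, as the interface text tells. Its arguments: {"type":"object","properties":{"commands":{"type":"array"},"fingers":{"type":"number"}},"required":["commands"]}

```bash
ls; mkdir -p pics; python3 - <<'E'
from rig import r,cams
import cv2
print(r.observe(), r.tcp_to_tips)
for n in("scene","top"):
    c=cams.read_camera(n); cv2.imwrite(f"pics/{n}0.png",c["frame"][:,:,::-1]); print(n,{k:c[k] for k in c if k!="frame"})
a=cv2.imread("pics/top0.png");cv2.imwrite("pics/top0.png",a)
E
```

```text
pics
{'clock': 0.0, 'joint_positions': array([ 1.17400726e+00,  3.14228404e-01, -4.80768298e-02,  1.21018061e+00,
        1.94466585e-05,  1.57079323e+00]), 'joint_vel': array([ 0.00014346, -0.00101344, -0.00036252, -0.00146399,  0.00149671,
       -0.00111926]), 'joint_efforts': array([ 8.28540378e-04, -5.39581239e+01,  3.39754200e+01,  1.88349310e-02,
        1.30158214e-04, -1.41177097e-05]), 'eef_pos': array([0.23166609, 0.55290003, 0.25543407]), 'tcp_rot': array([ 0.13878226,  0.69336081, -0.13995079,  0.69311186]), 'ft_force': array([ 0.29133659, -0.1412115 ,  0.06741929]), 'moment': array([-0.00818199,  0.00177309,  0.01701386]), 'gripper_width': 0.08525454238587626} 0.025
scene {'fx': 458.1697227732221, 'fy': 458.1697227732221, 'cx': 258.57077206012724, 'cy': 185.79322259241815, 'R': array([[ 0.16187036, -0.98681028,  0.00186165],
       [-0.63957148, -0.10634771, -0.76133993],
       [ 0.75149604,  0.12204771, -0.64835025]]), 't': array([-0.07201941,  0.39108258,  1.39590077])}
top {'fx': 352.2260727045939, 'fy': 352.2260727045939, 'cx': 257.0390737815507, 'cy': 188.58616990877056, 'R': array([[ 0.01731619, -0.99974766,  0.01430934],
       [-0.99437188, -0.01871563, -0.10427987],
       [ 0.10452136, -0.01242307, -0.99444505]]), 't': array([-0.02620178,  0.52323568,  1.15843648])}
```

View pics/scene0.png

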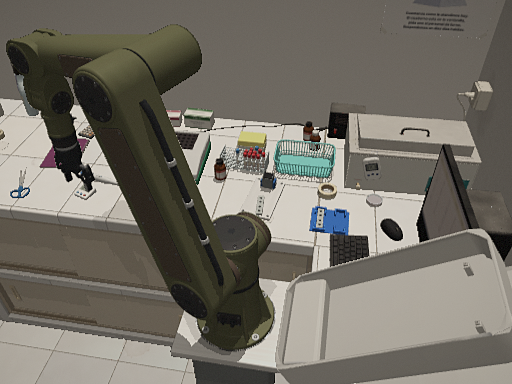

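View pics/top0.png

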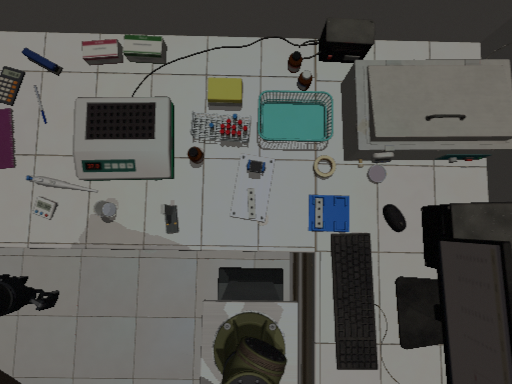

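The top view shows the stand at about (252,188), the joiner at (252,204), and the tray at (329,213) with its bar at (319,212). The square is at (171,217) and the bottle at (195,154). I'll zoom in.

```bash
python3 - <<'E'
import cv2,numpy as np
a=cv2.imread("pics/top0.png")[140:245,150:360]; a=cv2.resize(a,None,fx=3.8,fy=3.8,interpolation=cv2.INTER_CUBIC)
b=cv2.imread("pics/scene0.png")[145:240,200:360]; b=cv2.resize(b,None,fx=3.8,fy=3.8,interpolation=cv2.INTER_CUBIC)[:,:]
cv2.imwrite("pics/ct.png",a);cv2.imwrite("pics/cs.png",b)
E
```

```text
(no output)
```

View pics/ct.png

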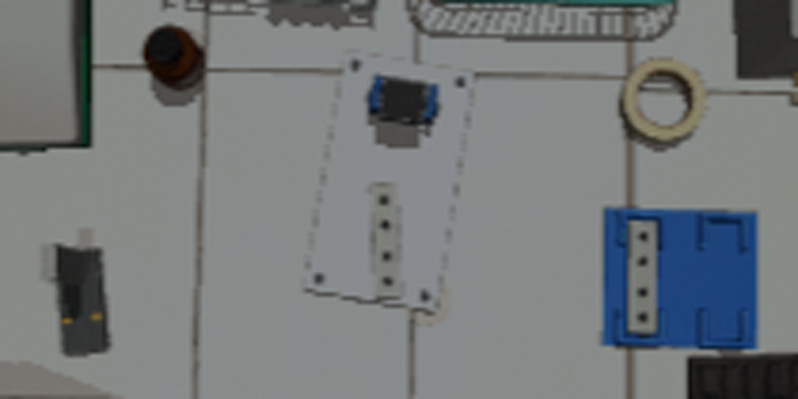

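View pics/cs.png

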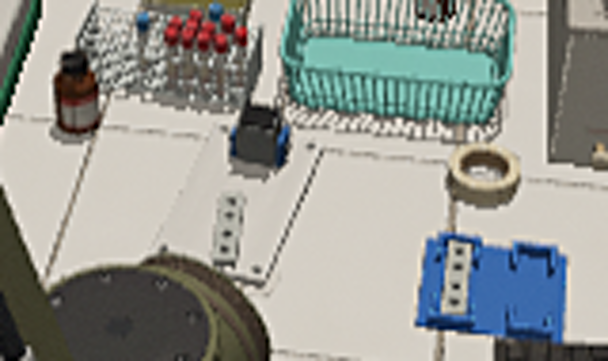

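```bash
cat > h.py <<'E'
import numpy as np,cv2
from rig import r,cams
def look(n,f=None):
    c=cams.read_camera(n)
    if f: cv2.imwrite("pics/"+f,c["frame"][:,:,::-1])
    return c
def ray(c,uv,z):
    d=c["R"].T@np.array([(uv[0]-c["cx"])/c["fx"],(uv[1]-c["cy"])/c["fy"],1]); o=-c["R"].T@c["t"]
    return o+d*(z-o[2])/d[2]
def crop(img,x0,y0,x1,y1,s,f):
    cv2.imwrite("pics/"+f,cv2.resize(img[y0:y1,x0:x1,::-1],None,fx=s,fy=s,interpolation=cv2.INTER_CUBIC))
def proj(c,X):
    p=c["R"]@X+c["t"]; return np.array([c["fx"]*p[0]/p[2]+c["cx"],c["fy"]*p[1]/p[2]+c["cy"]])
E
python3 - <<'E'
from h import *
c=look("top"); print("cam",-c["R"].T@c["t"])
C=lambda p:np.array([150+p[0]/3.8-.37,140+p[1]/3.8-.37])
def show(n,p,z): 
    q=ray(c,C(p),z); print(n,q.round(4)); return q
H=[show("hole",p,.012) for p in [(355,65),(460,82),(318,278),(425,296)]]
K=[show("corner",p,.012) for p in [(342,52),(474,72),(304,290),(438,313)]]
print("mid",np.mean(H,0),np.mean(K,0), "yaw", [np.arctan2(*(a-b)[1::-1]) for a,b in((H[0],H[2]),(H[1],H[3]),(K[0],K[2]),(K[1],K[3]))])
J=[show("join",p,.022) for p in [(384,200),(385,225),(387,257),(388,281)]]
S=[show("spare",p,.014) for p in [(643,236),(643,262),(643,292),(642,317)]]
hsv=cv2.cvtColor(c["frame"],cv2.COLOR_RGB2HSV)
m=cv2.inRange(hsv,(100,150,60),(125,255,255)); m[:,:300]=0
n,l,st,ce=cv2.connectedComponentsWithStats(m);k=1+np.argmax(st[1:,4]);print(st[k],ce[k])
box=cv2.minAreaRect(np.argwhere(l==k)[:,::-1].astype(np.float32));print(box)
for p in cv2.boxPoints(box): print(ray(c,p,.004).round(4))
g=cv2.convertScaleAbs(c["frame"],alpha=1.6)
a=cv2.resize(g[190:240,150:190,::-1],None,fx=12,fy=12,interpolation=cv2.INTER_CUBIC)[:600]
b=cv2.resize(c["frame"][190:240,302:356,::-1],None,fx=6,fy=6,interpolation=cv2.INTER_CUBIC)
cv2.imwrite("pics/sq.png",np.hstack([a,np.vstack([b,np.zeros((300,b.shape[1],3),np.uint8)])]))
E
```

```text
cam [ 0.39966321 -0.00201114  1.20693929]
hole [0.6346 0.0331 0.012 ]
hole [ 0.6209 -0.0622  0.012 ]
hole [0.4414 0.0619 0.012 ]
hole [ 0.4271 -0.0336  0.012 ]
corner [0.6463 0.0452 0.012 ]
corner [ 0.6303 -0.0748  0.012 ]
corner [0.4305 0.0741 0.012 ]
corner [ 0.4123 -0.0454  0.012 ]
mid [ 5.30992124e-01 -2.15517593e-04  1.20000000e-02] [ 5.29849165e-01 -2.55740097e-04  1.20000000e-02] yaw [np.float64(-0.1479829353026305), np.float64(-0.14660817196828987), np.float64(-0.13333995858279205), np.float64(-0.13394392774731959)]
join [0.5113 0.0044 0.022 ]
join [0.4891 0.0031 0.022 ]
join [0.4607 0.0008 0.022 ]
join [ 0.4395 -0.0005  0.022 ]
spare [ 0.484  -0.2279  0.014 ]
spare [ 0.4608 -0.2278  0.014 ]
spare [ 0.4341 -0.2278  0.014 ]
spare [ 0.4119 -0.2269  0.014 ]
[ 309  195   40   37 1181] [330.6045724  213.15495343]
((328.5, 213.0), (36.0, 39.0), 90.0)
[ 0.5073 -0.1959  0.004 ]
[ 0.5098 -0.3304  0.004 ]
[ 0.3868 -0.3292  0.004 ]
[ 0.3845 -0.1961  0.004 ]
```

View pics/sq.png

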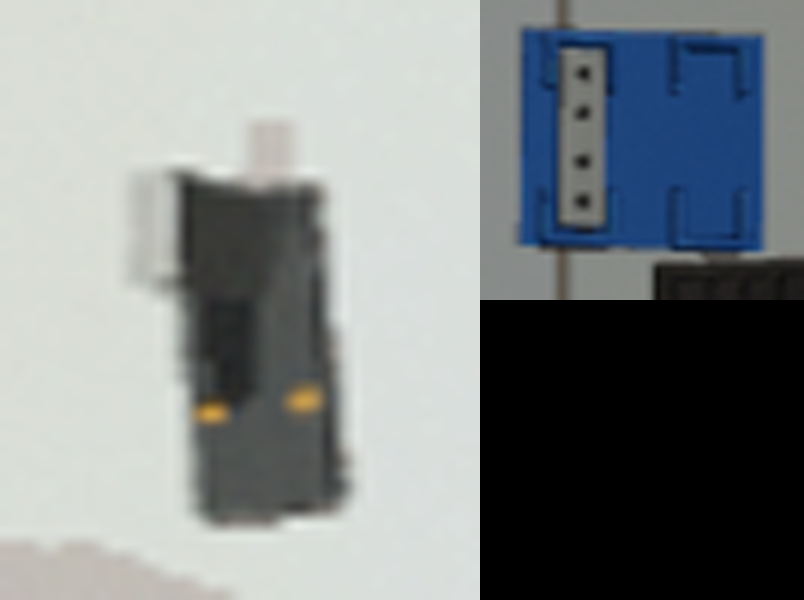

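The blade top is at crop (155,229), at the far end of the foot. The foot's right edge runs from (345,495) to (322,185). In the right inset, the empty compartment is at about (709,142). Next I'll compute those positions and the first move.

```bash
cat >> h.py <<'E'
from scipy.spatial.transform import Rotation as Rn
def cmd(p,yaw,tilt=None):
    """tool x down, tool y = world y turned by yaw (either way round): print move in tool units"""
    s=r.observe(); R0=Rn.from_quat(s["tcp_rot"])
    best=None
    for sg in(1,-1):
        y=sg*np.array([-np.sin(yaw),np.cos(yaw),0]); x=np.array([0,0,-1.]); R1=Rn.from_matrix(np.c_[x,y,np.cross(x,y)])
        rv=(R0.inv()*R1).as_rotvec()
        if best is None or np.linalg.norm(rv)<np.linalg.norm(best): best=rv
    sh=R0.inv().apply(np.array(p)-s["eef_pos"])
    print("pos",s["eef_pos"].round(4),"F",s["ft_force"].round(1),"t",round(s["clock"],2))
    print("CMD",(sh/.06).round(3),(np.degrees(best)/6).round(3))
E
python3 - <<'E'
from h import *
c=look("top")
q=lambda X,Y,x0,y0,s:(x0+(X+.5)/s-.5,y0+(Y+.5)/s-.5)
S=lambda X,Y,z:ray(c,q(X,Y,150,190,12),z)
print("bladetop",S(155,229,.115))
for p,z in (((345,495),.014),((203,520),.014),((322,185),.014),((270,185),0)): print(p,S(*p,z).round(4))
a,b=S(345,495,.014),S(322,185,.014);print("yaw",np.arctan2(*(b-a)[1::-1]))
print("compartment",ray(c,q(709-480,142,302,190,6),.012))
print(Rn.from_quat(r.observe()["tcp_rot"]).as_matrix().round(3))
cmd([.475,.002,.14],.068)
E
```

```text
bladetop [0.44674528 0.27522761 0.115     ]
(345, 495) [0.3778 0.2446 0.014 ]
(203, 520) [0.3702 0.2839 0.014 ]
(322, 185) [0.4643 0.2546 0.014 ]
(270, 185) [0.4648 0.2724 0.    ]
yaw 0.11473940221103819
compartment [ 0.44629204 -0.29943064  0.012     ]
[[-0.     0.386  0.922]
 [-0.001  0.922 -0.386]
 [-1.    -0.001  0.   ]]
pos [0.2318 0.5531 0.2558] F [ 0.  -0.3 -0.6] t 0.2
CMD [ 1.937 -6.902  7.288] [-4.439e+00 -2.000e-03  1.000e-02]
```

Request:
jog_arm(commands=[0.9,-3.45,3.64,-2,0,0,0.9,-3.45,3.64,-4.44,0,0,0.9,-3.45,3.64,-4.44,0,0,0.9,-3.45,3.64,-4.44,0,0,0.9,-3.45,3.64,-4.44,0,0], fingers=0.3)

```text
clock: 0.82
eef_pos: [0.3537, 0.2761, 0.202]
tcp_rot: [-0.024, 0.707, 0.024, 0.707]
ft_force: [1.0, -0.4, 1.0]
gripper_width: 0.0597
```

```bash
python3 -c "
from h import *
cmd([.475,.002,.14],.068);print(r.observe()['gripper_width'])"
```

```text
pos [0.3537 0.2761 0.202 ] F [ 1.  -0.4  1. ] t 0.82
CMD [ 1.034 -4.695  1.706] [0.002 0.003 0.   ]
0.05969634555778931
```

Request:
jog_arm(commands=[1.03,-4.7,1.71,0,0,0,1.03,-4.7,1.71,0,0,0,1.03,-4.7,1.71,0,0,0,1.03,-4.7,1.71,0,0,0,1.03,-4.7,1.71,0,0,0])

```text
clock: 1.45
eef_pos: [0.4755, 0.0016, 0.1402]
tcp_rot: [-0.024, 0.707, 0.024, 0.707]
ft_force: [0.3, 1.2, 0.1]
gripper_width: 0.0598
```

Request:
jog_arm(commands=[0,0,0,0,0,0,0,0,0,0,0,0])

```text
clock: 1.7
eef_pos: [0.4744, 0.0038, 0.1403]
tcp_rot: [-0.024, 0.707, 0.024, 0.706]
ft_force: [-0.0, 0.4, -0.0]
gripper_width: 0.0597
```

```bash
python3 - <<'E'
from h import *
cmd([.475,.002,.043],.068)
a=look("top","t2.png");b=look("scene","s2.png")
crop(a["frame"],150,140,290,240,5,"t2c.png")
crop(b["frame"],60,145,290,225,3.4,"s2c.png")
A=cv2.imread("pics/t2c.png");B=cv2.imread("pics/s2c.png")
A=cv2.resize(A,(420,300));cv2.imwrite("pics/m2.png",np.vstack([np.hstack([A,np.zeros((300,B.shape[1]-420,3),np.uint8)]),B]))
E
```

```text
pos [0.4744 0.0038 0.1403] F [-0.   0.4 -0. ] t 1.7
CMD [ 1.622 -0.032  0.009] [-0.006 -0.008 -0.005]
```

View pics/m2.png

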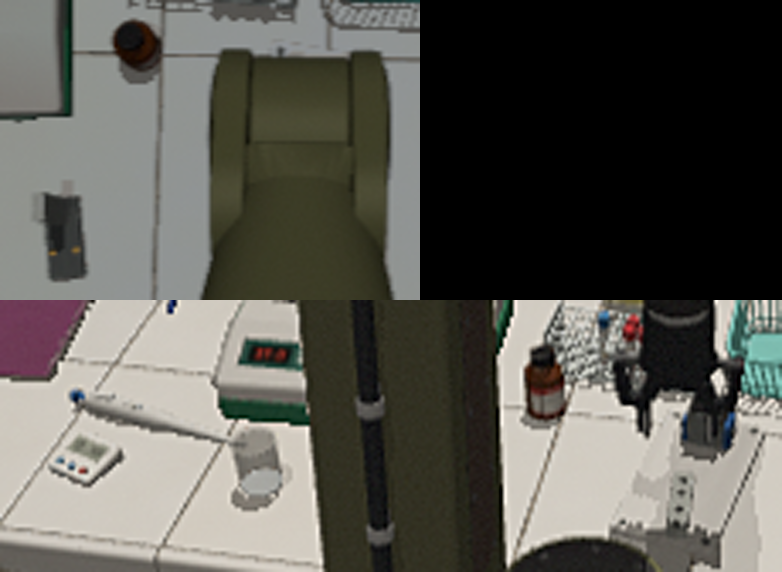

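The top view is blocked by the arm. The scene view shows the bar below the gripper. Descending.

Request:
jog_arm(commands=[0.8,-0.03,0,0,0,0,1.3,-0.03,0,0,0,0,1.63,-0.03,0,0,0,0,1.63,-0.03,0,0,0,0,1.63,-0.03,0,0,0,0])

```text
clock: 2.42
eef_pos: [0.4755, 0.0027, 0.0437]
tcp_rot: [-0.025, 0.706, 0.025, 0.707]
ft_force: [0.1, -0.3, 0.1]
gripper_width: 0.0597
```

```bash
python3 - <<'E'
from h import *
cmd([.475,.002,.039],.068)
b=look("scene","s3.png")
crop(b["frame"],225,165,305,225,8,"s3c.png")
E
```

```text
pos [0.4755 0.0027 0.0437] F [ 0.1 -0.3  0.1] t 2.42
CMD [ 0.078 -0.012 -0.01 ] [ 0.017  0.011 -0.   ]
```

View pics/s3c.png

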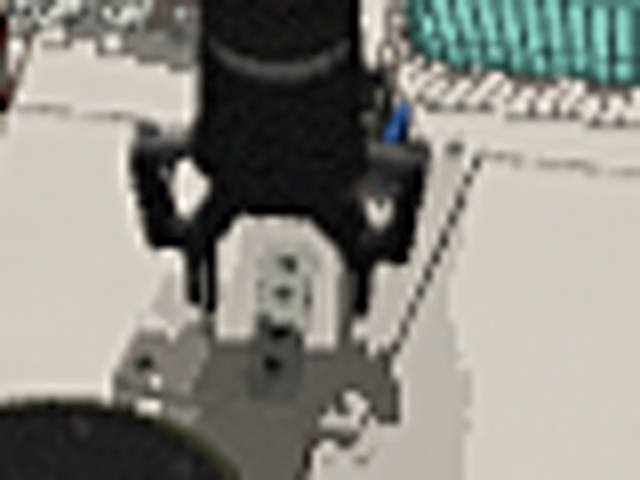

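The bar (centre about crop (282,310)) lies between the two fingers. I'll lower 4 mm and close.

Request:
jog_arm(commands=[0.08,0,0,0,0,0,0.08,0,0,0,0,0])

```text
clock: 2.72
eef_pos: [0.4751, 0.0019, 0.0381]
tcp_rot: [-0.024, 0.707, 0.024, 0.707]
ft_force: [-0.0, -0.2, -0.5]
gripper_width: 0.0597
```

Request:
jog_arm(commands=[0,0,0,0,0,0,0,0,0,0,0,0,0,0,0,0,0,0,0,0,0,0,0,0,0,0,0,0,0,0], fingers=1)

```text
clock: 3.35
eef_pos: [0.4752, 0.0018, 0.0383]
tcp_rot: [-0.024, 0.707, 0.024, 0.707]
ft_force: [-1.0, -0.7, 5.0]
gripper_width: 0.0222
```

Request:
jog_arm(commands=[-1,0,0,0,0,0,-1.8,0,0,0,0,0,-1.8,0,0,0,0,0,-1.8,0,0,0,0,0])

```text
clock: 3.85
eef_pos: [0.4746, 0.0019, 0.1454]
tcp_rot: [-0.024, 0.707, 0.024, 0.707]
ft_force: [-1.0, 0.1, -1.2]
gripper_width: 0.0218
```

```bash
python3 - <<'E'
from h import *
cmd([.447,-.300,.14],0.0)
E
```

```text
pos [0.4746 0.0019 0.1454] F [-1.   0.1 -1.2] t 3.85
CMD [ 0.09  -4.988 -0.802] [ 0.65  -0.003  0.   ]
```

Request:
jog_arm(commands=[0.09,-4.99,-0.53,0.6,0,0,0.09,-4.99,-0.8,0.6,0,0,0.09,-4.99,-0.8,0.6,0,0,0.09,-4.99,-0.8,0.6,0,0,0.09,-4.99,-0.8,0.6,0,0])

```text
clock: 4.47
eef_pos: [0.4458, -0.3016, 0.1383]
tcp_rot: [-0.001, 0.708, 0.002, 0.706]
ft_force: [0.9, -0.2, -0.0]
gripper_width: 0.0219
```

Request:
jog_arm(commands=[0,0,0,0,0,0,0,0,0,0,0,0,0,0,0,0,0,0])

```text
clock: 4.85
eef_pos: [0.4472, -0.2985, 0.1397]
tcp_rot: [-0.002, 0.708, 0.003, 0.707]
ft_force: [0.7, -0.5, -0.4]
gripper_width: 0.0226
```

```bash
python3 - <<'E'
from h import *
cmd([.447,-.300,.06],0.005)
b=look("scene","s4.png");a=look("top","t4.png")
crop(b["frame"],285,175,365,240,6,"a.png"); crop(a["frame"],295,150,355,240,5,"b.png")
A=cv2.imread("pics/a.png");B=cv2.imread("pics/b.png");h=max(len(A),len(B))
P=lambda m:np.vstack([m,np.zeros((h-len(m),m.shape[1],3),np.uint8)])
cv2.imwrite("pics/m4.png",np.hstack([P(A),P(B)]))
E
```

```text
pos [ 0.4472 -0.2985  0.1397] F [ 0.7 -0.5 -0.4] t 4.85
CMD [ 1.328e+00 -2.700e-02 -1.000e-03] [ 0.018 -0.014 -0.013]
```

View pics/m4.png

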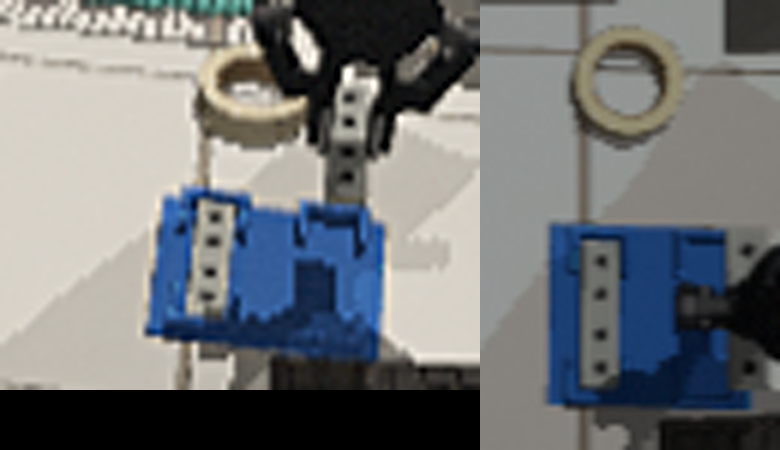

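The bar is held level. The end holes are at top-inset (747,250) and (750,368). I'll check its position in the hand and against the compartment.

```bash
python3 - <<'E'
from h import *
a=look("top");b=look("scene")
for u in((747,250),(750,368)): print(ray(a,(295+(u[0]-480+.5)/5-.5,150+(u[1]+.5)/5-.5),.1234))
for u in((348,97),(347,177)): print(ray(b,(285+(u[0]+.5)/6-.5,175+(u[1]+.5)/6-.5),.1234))
# compartment in scene: inner bracket ends, rough
for u in((335,215),(195+7,318)): print(ray(b,(285+(u[0]+.5)/6-.5,175+(u[1]+.5)/6-.5),.016))
for n,u in(("spare",(216,210)),("spare",(208,296))): print(n,ray(b,(285+(u[0]+.5)/6-.5,175+(u[1]+.5)/6-.5),.014))
for n,u in(("spare",(601,261)),("spare",(600,368))): print(n,ray(a,(295+(u[0]-480+.5)/5-.5,150+(u[1]+.5)/5-.5),.014))
E
```

```text
[ 0.4845795  -0.29762566  0.1234    ]
[ 0.41189979 -0.29877034  0.1234    ]
[ 0.48641154 -0.29862634  0.1234    ]
[ 0.41510353 -0.29975365  0.1234    ]
[ 0.49806465 -0.30312552  0.016     ]
[ 0.39421464 -0.22662553  0.016     ]
spare [ 0.49256829 -0.2293032   0.014     ]
spare [ 0.41549093 -0.22907753  0.014     ]
spare [ 0.48382091 -0.2277285   0.014     ]
spare [ 0.4113633  -0.22697752  0.014     ]
```

Request:
jog_arm(commands=[0.6,-0.03,-0.02,0,0,0,1.2,-0.03,-0.02,0,0,0,1.6,-0.03,-0.02,0,0,0,1.6,-0.03,-0.02,0,0,0])

```text
clock: 5.55
eef_pos: [0.445, -0.3005, 0.043]
tcp_rot: [-0.001, 0.708, 0.003, 0.706]
ft_force: [0.1, 0.3, -0.2]
gripper_width: 0.0216
```

Request:
jog_arm(commands=[0.1,0,0,0,0,0,0.18,0,0,0,0,0,0.2,0,0,0,0,0])

```text
clock: 5.92
eef_pos: [0.4466, -0.302, 0.0329]
tcp_rot: [-0.002, 0.707, 0.002, 0.707]
ft_force: [-0.4, 0.5, 0.6]
gripper_width: 0.0224
```

Request:
jog_arm(commands=[0.04,0.01,0,0,0,0,0.04,0.01,0,0,0,0,0.04,0.01,0,0,0,0])

```text
clock: 6.3
eef_pos: [0.4466, -0.3015, 0.0303]
tcp_rot: [-0.002, 0.707, 0.002, 0.707]
ft_force: [0.2, -0.4, 0.2]
gripper_width: 0.0222
```

Request:
jog_arm(commands=[0,0,0,0,0,0,0,0,0,0,0,0,0,0,0,0,0,0,0,0,0,0,0,0], fingers=0.45)

```text
clock: 6.8
eef_pos: [0.4463, -0.3012, 0.03]
tcp_rot: [-0.002, 0.707, 0.002, 0.707]
ft_force: [0.1, 0.1, 0.1]
gripper_width: 0.047
```

Request:
jog_arm(commands=[-1,0,0,0,0,0,-2,0,0,0,0,0,-2.5,0,0,0,0,0,-2.5,0,0,0,0,0])

```text
clock: 7.3
eef_pos: [0.448, -0.3024, 0.183]
tcp_rot: [-0.003, 0.705, 0.001, 0.709]
ft_force: [-0.4, 0.1, -0.6]
gripper_width: 0.0469
```

```bash
python3 - <<'E'
from h import *
cmd([.447,.15,.25],0.1)
E
```

```text
pos [ 0.448  -0.3024  0.183 ] F [-0.4  0.1 -0.6] t 7.3
CMD [-1.14   7.537  0.029] [-0.904  0.043  0.033]
```

Request:
jog_arm(commands=[-0.8,3.6,0,-0.9,0,0,-0.8,3.6,0,-0.9,0,0,-0.8,3.6,0,-0.9,0,0,-0.8,3.6,0,-0.9,0,0,-0.8,3.6,0,-0.9,0,0])

```text
clock: 7.92
eef_pos: [0.4446, -0.0833, 0.2273]
tcp_rot: [-0.036, 0.707, 0.037, 0.706]
ft_force: [0.2, -0.7, -1.0]
gripper_width: 0.047
```

Request:
jog_arm(commands=[0,3.9,0,0,0,0,0,3.9,0,0,0,0,0,3.9,0,0,0,0,0,3.9,0,0,0,0,0,3.9,0,0,0,0])

```text
clock: 8.55
eef_pos: [0.4214, 0.1491, 0.2268]
tcp_rot: [-0.037, 0.707, 0.037, 0.706]
ft_force: [-0.0, -0.1, -0.5]
gripper_width: 0.0471
```

```bash
python3 - <<'E'
from h import *
cmd([.447,.275,.17],0.13)
b=look("scene","s5.png");a=look("top","t5.png")
crop(b["frame"],140,145,270,225,6,"a.png"); crop(a["frame"],295,185,355,240,5,"b.png");crop(a["frame"],150,185,230,240,5,"c.png")
A=cv2.imread("pics/a.png");B=np.hstack([cv2.imread("pics/b.png")[:110*2],cv2.imread("pics/c.png")[:220]])
A=A[:480]; A=cv2.resize(A,(600,370)); B=cv2.copyMakeBorder(B[:,:600],0,0,0,max(0,600-B.shape[1]),cv2.BORDER_CONSTANT)
cv2.imwrite("pics/m5.png",np.vstack([A,B]))
E
```

```text
pos [0.4214 0.1491 0.2268] F [-0.  -0.1 -0.5] t 8.55
CMD [0.944 2.042 0.643] [-0.251 -0.016  0.003]
```

View pics/m5.png

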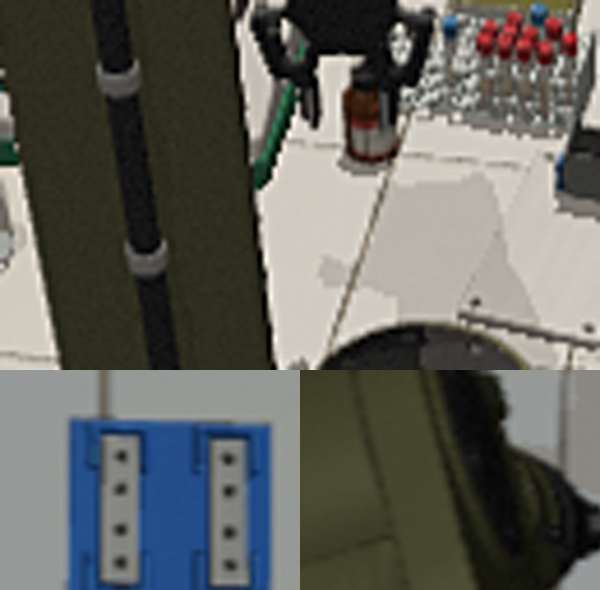

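The top inset shows the bar seated in the empty compartment, parallel to the spare. The square is hidden behind the arm, so I'll go to its measured position.

Request:
jog_arm(commands=[0.9,2.04,0.64,-0.25,0,0,0.9,2.04,0.64,-0.25,0,0,0.9,2.04,0.64,-0.25,0,0,0.9,2.04,0.64,-0.25,0,0,0.9,2.04,0.64,-0.25,0,0])

```text
clock: 9.28
eef_pos: [0.4482, 0.2714, 0.1745]
tcp_rot: [-0.044, 0.706, 0.043, 0.706]
ft_force: [0.4, -0.8, 0.4]
gripper_width: 0.047
```

```bash
python3 - <<'E'
from h import *
cmd([.447,.275,.103],0.13)
b=look("scene","s6.png");a=look("top","t6.png")
crop(b["frame"],90,150,230,240,5,"m6.png")
E
```

```text
pos [0.4482 0.2714 0.1745] F [ 0.4 -0.8  0.4] t 9.28
CMD [ 1.191  0.063 -0.012] [-0.061 -0.001  0.006]
```

View pics/m6.png

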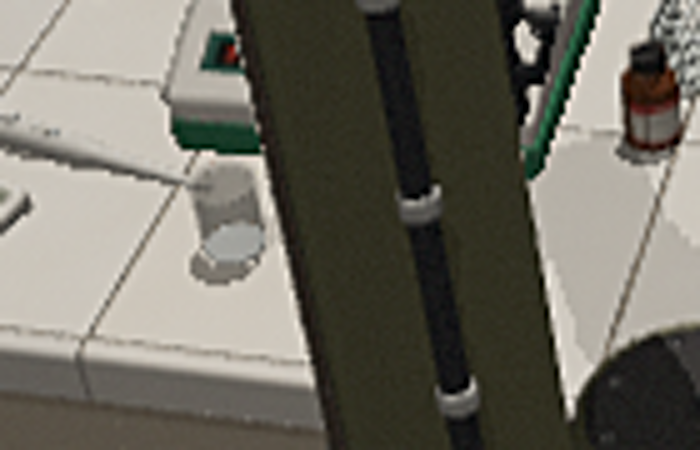

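Square and gripper are both hidden behind the arm in this view. I'll descend in steps and watch the force.

Request:
jog_arm(commands=[0.4,0.03,0,0,0,0,0.7,0.05,0,0,0,0,0.7,0.05,0,0,0,0])

```text
clock: 9.75
eef_pos: [0.4468, 0.2749, 0.1316]
tcp_rot: [-0.044, 0.706, 0.044, 0.705]
ft_force: [-0.6, -0.7, 0.1]
gripper_width: 0.0469
```

Request:
jog_arm(commands=[0.3,0,0,0,0,0,0.49,0,0,0,0,0,0.49,0,0,0,0,0])

```text
clock: 10.12
eef_pos: [0.4473, 0.2757, 0.1026]
tcp_rot: [-0.044, 0.706, 0.044, 0.705]
ft_force: [0.4, 0.1, -0.4]
gripper_width: 0.0467
```

Request:
jog_arm(commands=[0,0,0,0,0,0,0,0,0,0,0,0,0,0,0,0,0,0,0,0,0,0,0,0,0,0,0,0,0,0], fingers=1)

```text
clock: 10.75
eef_pos: [0.448, 0.2762, 0.1034]
tcp_rot: [-0.044, 0.705, 0.044, 0.706]
ft_force: [-1.0, -1.4, 6.0]
gripper_width: 0.0112
```

Request:
jog_arm(commands=[-0.6,0,0,0,0,0,-1.4,0,0,0,0,0,-1.4,0,0,0,0,0,-1.4,0,0,0,0,0])

```text
clock: 11.25
eef_pos: [0.4469, 0.2759, 0.1857]
tcp_rot: [-0.045, 0.706, 0.044, 0.705]
ft_force: [0.1, -0.1, -3.1]
gripper_width: 0.0115
```

```bash
python3 - <<'E'
from h import *
cmd([.521,.001,.185],-.142)
b=look("scene","s7.png");a=look("top","t7.png")
E
```

```text
pos [0.4469 0.2759 0.1857] F [ 0.1 -0.1 -3.1] t 11.25
CMD [ 0.013 -4.7    0.65 ] [ 2.558 -0.011  0.005]
```

Lifted with 3.1 N of weight, as expected for the square. Carrying it smoothly.

Request:
jog_arm(commands=[0,-0.6,0.08,0.5,0,0,0,-1.4,0.2,1,0,0,0,-2.2,0.32,1.5,0,0,0,-3,0.44,2.1,0,0,0,-3.7,0.55,2.55,0,0])

```text
clock: 11.98
eef_pos: [0.5074, 0.0583, 0.1851]
tcp_rot: [0.05, 0.706, -0.051, 0.704]
ft_force: [1.1, 0.6, -3.2]
gripper_width: 0.0114
```

Request:
jog_arm(commands=[0,0,0,0,0,0,0,0,0,0,0,0,0,0,0,0,0,0])

```text
clock: 12.35
eef_pos: [0.5075, 0.0609, 0.1861]
tcp_rot: [0.049, 0.706, -0.049, 0.705]
ft_force: [0.3, -0.5, -3.1]
gripper_width: 0.0112
```

```bash
python3 - <<'E'
from h import *
cmd([.521,.001,.185],-.142)
print(r.observe()["moment"])
E
```

```text
pos [0.5075 0.0609 0.1861] F [ 0.3 -0.5 -3.1] t 12.35
CMD [ 0.018 -0.957  0.361] [ 0.021 -0.012  0.   ]
[ 0.00806779 -0.03290796  0.01961959]
```

Request:
jog_arm(commands=[0,-0.5,0.2,0,0,0,0,-0.96,0.36,0,0,0,0.4,-0.96,0.36,0,0,0,0.85,-0.96,0.36,0,0,0,0.85,-0.96,0.36,0,0,0])

```text
clock: 12.98
eef_pos: [0.5193, 0.0009, 0.1338]
tcp_rot: [0.049, 0.707, -0.049, 0.704]
ft_force: [-0.3, 0.3, -2.5]
gripper_width: 0.0118
```

Request:
jog_arm(commands=[0,0,0,0,0,0,0,0,0,0,0,0])

```text
clock: 13.22
eef_pos: [0.5224, 0.0004, 0.137]
tcp_rot: [0.05, 0.705, -0.05, 0.706]
ft_force: [-0.8, 0.9, -3.4]
gripper_width: 0.0111
```

```bash
python3 - <<'E'
from h import *
cmd([.526,.0005,.115],-.142)
b=look("scene","s8.png");a=look("top","t8.png")
crop(b["frame"],225,150,305,225,7,"a.png"); crop(a["frame"],225,140,285,235,5,"b.png")
A=cv2.imread("pics/a.png")[:475];B=cv2.imread("pics/b.png")[:475]
cv2.imwrite("pics/m8.png",np.hstack([A,B])[:, :800])
E
```

```text
pos [5.224e-01 4.000e-04 1.370e-01] F [-0.8  0.9 -3.4] t 13.22
CMD [0.366 0.011 0.059] [ 0.013  0.02  -0.003]
```

View pics/m8.png

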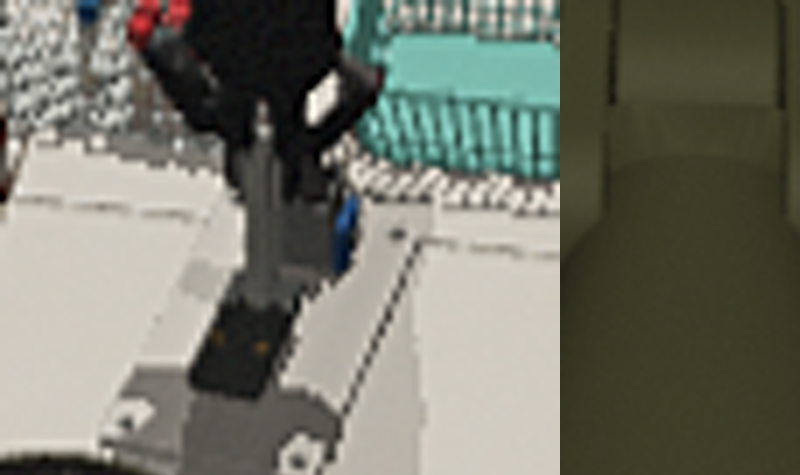

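The square is upright, gripped by the blade, just in front of the post, with the foot over the clear base. Lowering to the base.

Request:
jog_arm(commands=[0.15,0,0,0,0,0,0.28,0,0,0,0,0,0.28,0,0,0,0,0])

```text
clock: 13.7
eef_pos: [0.5205, -0.0001, 0.1178]
tcp_rot: [0.05, 0.706, -0.05, 0.705]
ft_force: [-0.7, -0.3, -3.4]
gripper_width: 0.0111
```

Request:
jog_arm(commands=[0.04,0,0,0,0,0,0.08,0,0,0,0,0,0.1,0,0,0,0,0,0.1,0,0,0,0,0])

```text
clock: 14.2
eef_pos: [0.5219, -0.0001, 0.1154]
tcp_rot: [0.05, 0.705, -0.05, 0.706]
ft_force: [-6.4, -1.0, 18.7]
gripper_width: 0.011
```

Base contact at TCP z 0.115, as predicted. I'll ease off and slide towards the post.

Request:
jog_arm(commands=[-0.045,0,0,0,0,0,-0.045,0,0.2,0,0,0,-0.045,0,0.4,0,0,0,-0.045,0,0.55,0,0,0,-0.045,0,0.55,0,0,0])

```text
clock: 14.82
eef_pos: [0.5553, -0.0049, 0.1156]
tcp_rot: [0.05, 0.705, -0.05, 0.706]
ft_force: [-0.6, -0.2, 0.4]
gripper_width: 0.0112
```

Request:
jog_arm(commands=[0,0,0.06,0,0,0,0,0,0.12,0,0,0,0,0,0.15,0,0,0,0,0,0.15,0,0,0])

```text
clock: 15.32
eef_pos: [0.5616, -0.0057, 0.1159]
tcp_rot: [0.05, 0.706, -0.05, 0.704]
ft_force: [-6.8, 1.1, 8.4]
gripper_width: 0.0111
```

Request:
jog_arm(commands=[0,0,0.04,0,0,0,0,0,0.04,0,0,0,0,0,0.04,0,0,0])

```text
clock: 15.7
eef_pos: [0.5639, -0.0061, 0.1159]
tcp_rot: [0.05, 0.706, -0.05, 0.704]
ft_force: [-7.6, 0.8, 9.6]
gripper_width: 0.0114
```

```bash
python3 - <<'E'
from h import *
cmd([.5657,-.0052,.115],-.142); s=r.observe();print(s["moment"],s["ft_force"],Rn.from_quat(s["tcp_rot"]).as_matrix().round(3))
E
```

```text
pos [ 0.5639 -0.0061  0.1159] F [-7.6  0.8  9.6] t 15.7
CMD [0.014 0.018 0.028] [ 0.008 -0.027 -0.001]
[0.19660212 1.91252915 0.08123887] [-7.64109518  0.792619    9.60759589] [[-0.003  0.141  0.99 ]
 [ 0.001  0.99  -0.141]
 [-1.     0.    -0.003]]
```

Request:
jog_arm(commands=[0,0,0.035,0,0,0,0,0,0.035,0,0,0,0,0,0.035,0,0,0])

```text
clock: 16.08
eef_pos: [0.566, -0.0064, 0.1159]
tcp_rot: [0.05, 0.706, -0.05, 0.704]
ft_force: [-6.5, 1.0, 8.8]
gripper_width: 0.011
```

Request:
jog_arm(commands=[0,0,0.035,0,0,0,0,0,0.035,0,0,0,0,0,0.035,0,0,0])

```text
clock: 16.45
eef_pos: [0.5681, -0.0066, 0.1158]
tcp_rot: [0.05, 0.706, -0.05, 0.704]
ft_force: [-5.6, 1.6, 8.3]
gripper_width: 0.011
```

```bash
python3 - <<'E'
from h import *
cmd([.5657,-.0052,.115],-.142); s=r.observe();print(s["moment"])
E
```

```text
pos [ 0.5681 -0.0066  0.1158] F [-5.6  1.6  8.3] t 16.45
CMD [ 0.014  0.018 -0.044] [ 0.008 -0.025 -0.002]
[ 0.24084409  1.82421253 -0.04037808]
```

The push force fell without a firm stop, so I need to know whether the square is pitching in the jaws. I'll compare the hovering view with the current one, with predicted upright-square points marked.

```bash
python3 - <<'E'
from h import *
b=look("scene","s9.png")
def pts(tcp,yaw,pitch=0):
    e=Rn.from_euler('z',yaw).as_matrix()
    P=np.array([[-.09,s*.02,z] for s in(1,-1) for z in(0,.014)]+[[-.03,s*.006,z] for s in(1,-1) for z in(.014,.078)])
    heel=tcp+e@[.015,0,0]-[0,0,.103]
    return [heel+e@p for p in P],heel
outs=[]
e=Rn.from_euler('z',-.142).as_matrix(); cor=np.array([.5805,-.0073,.012])
for f,tcp in(("s8.png",np.array([.5224,.0004,.1365])),("s9.png",r.observe()["eef_pos"])):
    im=cv2.imread("pics/"+f); x0,y0,s=238,160,9
    o=cv2.resize(im[y0:y0+62,x0:x0+44],None,fx=s,fy=s,interpolation=cv2.INTER_CUBIC)
    o=cv2.convertScaleAbs(o,alpha=1.5,beta=15)
    P,h=pts(tcp,-.142); print(f,"heel in stand",e.T@(h-cor))
    def dot(p,col):
        u=(proj(b,p)-[x0,y0]+.5)*s-.5; cv2.circle(o,tuple(int(v) for v in u),2,col,-1)
    for p in P: dot(p,(0,255,0))
    for x in (0,.036):
        dot(cor+e@[x,-.02,.06],(0,255,255))
        rel=np.array([x-.018,0,.06-.017]); a=-.1; q=np.array([rel[0]*np.cos(a)+rel[2]*np.sin(a),-.02,-rel[0]*np.sin(a)+rel[2]*np.cos(a)])+[.018,0,.017]
        dot(cor+e@q,(0,0,255))
    outs.append(o)
cv2.imwrite("pics/m9.png",np.hstack(outs))
E
```

```text
s8.png heel in stand [-0.04360495 -0.0006      0.0215    ]
s9.png heel in stand [ 0.00265374 -0.00108376  0.00083928]
```

View pics/m9.png

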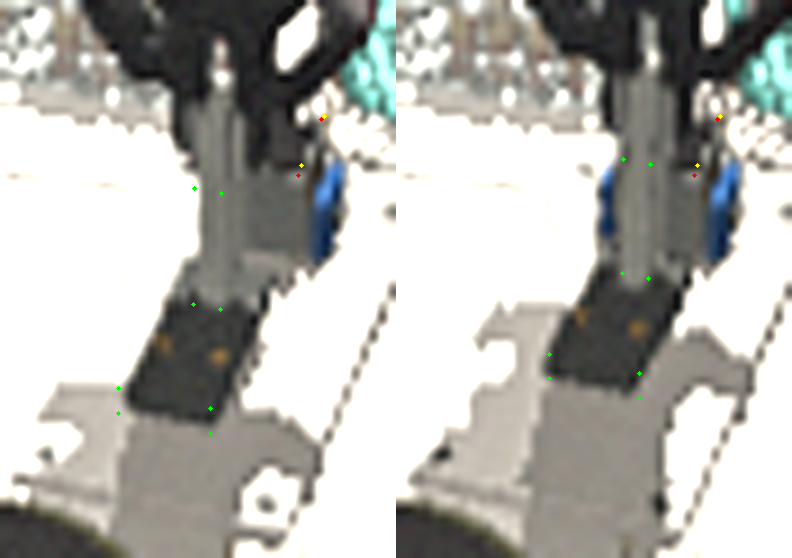

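In the hover panel the actual toe corners sit about 9 px above prediction, and in the current panel about 6 px above. So the toe hasn't lifted and the square is flat. I'll keep pushing until it meets the stiff stop.

Request:
jog_arm(commands=[0,0,0.035,0,0,0,0,0,0.035,0,0,0,0,0,0.035,0,0,0])

```text
clock: 16.88
eef_pos: [0.57, -0.0069, 0.1158]
tcp_rot: [0.05, 0.706, -0.05, 0.704]
ft_force: [-6.8, 1.4, 8.3]
gripper_width: 0.011
```

```bash
python3 - <<'E'
from h import *
s=r.observe();print(s["eef_pos"],s["ft_force"],s["moment"],Rn.from_quat(s["tcp_rot"]).as_matrix()[:,0])
b=look("scene","s10.png")
# cap/post strip right of blade, grey profile down columns, before / now
for f in("s8.png","s9.png","s10.png"):
    g=cv2.cvtColor(cv2.imread("pics/"+f),cv2.COLOR_BGR2GRAY); print(f); print(g[174:194,268:276])
E
```

```text
[ 0.570049   -0.00691144  0.1157816 ] [-6.75489669  1.40589274  8.31608544] [ 0.26923903  1.89925931 -0.00747472] [-2.87259670e-03  5.79050805e-04 -9.99995706e-01]
s8.png
[[ 34  33  29  20  17  68 129 225]
 [ 32  31  31  25  24  65  99 207]
 [ 35  36  34  30  88  43  69 130]
 [ 32  34  33  35  91  25 126  81]
 [ 31  19  17  28  51  14  91  73]
 [ 48  47  76  81  35  23  75  64]
 [ 50  54  66  67  33  47  83  36]
 [ 54  52  51  52  34  76  87  15]
 [ 54  53  55  55  42  69  53  31]
 [ 54  53  52  56  40  42  29  50]
 [ 53  52  55  53  41  31  22  27]
 [ 54  56  54  54  40  29  18  44]
 [ 54  54  53  51  42  30  15 143]
 [ 51  52  51  53  44  26  21 102]
 [ 78  76  58  65  52  30  47 168]
 [ 85  86  78  78  75  60 173 185]
 [ 63  85  79 180  78 167 186 177]
 [ 45  81  67 191 166 183 178 175]
 [142  74 166 183 181 179 176 175]
 [186 169 182 180 180 177 174 174]]
s9.png
[[ 60  15  13  27  21  67 106 200]
 [ 64  20  27  32  19  62  90 201]
 [ 72  30  31  28  85  44  71 133]
 [ 55  30  30  32  89  25 123  80]
 [ 40  21  16  23  52  19  92  71]
 [ 48  47  74  81  34  21  72  67]
 [ 52  50  
[... 488 characters left out ...]
[[ 77  17  17  30  23  66 106 199]
 [ 75  20  22  28  24  64  90 200]
 [ 67  32  32  32  85  42  71 133]
 [ 44  29  34  28  89  29 123  78]
 [ 47  20  19  24  51  20  91  71]
 [ 50  46  71  81  38  20  73  64]
 [ 55  51  65  65  35  44  82  33]
 [ 57  51  54  52  31  80  84  14]
 [ 51  50  52  52  43  65  52  31]
 [ 52  51  54  53  41  41  25  47]
 [ 52  52  52  54  41  31  19  25]
 [ 51  53  52  55  37  30  18  46]
 [ 51  55  56  53  40  29  15 142]
 [ 54  54  51  51  45  26  20 101]
 [ 35  37  43  65  56  31  47 166]
 [ 67  68  47  80  72  61 169 182]
 [ 42  82  22 184  78 165 184 176]
 [ 23  59  11 195 167 182 176 172]
 [ 31  19 132 185 181 177 173 172]
 [ 20  18 184 183 177 175 173 172]]
```

The post pixels are identical in all three frames, so the post hasn't been touched. I'll measure the post's front-face bottom line in both views.

```bash
python3 - <<'E'
from h import *
a=look("top");b=look("scene")
e=Rn.from_euler('z',-.142).as_matrix(); cor=np.array([.5805,-.0073,.012])
T0=cv2.imread("pics/top0.png"); S0=cv2.imread("pics/scene0.png")
f=lambda p:(e.T@(p-cor)).round(4)
g=cv2.cvtColor(T0,cv2.COLOR_BGR2GRAY); print("top rows157-184 cols 246-266");print(g[157:184,246:267:2])
g=cv2.cvtColor(S0,cv2.COLOR_BGR2GRAY); print("scene rows170-194 cols 258-274");print(g[170:195,258:276:2])
print("top pred: corner",proj(a,cor),"lean top front",proj(a,cor+e@[-.0044,0,.0608]),"upright back top",proj(a,cor+e@[.036,0,.06]))
print("scene pred: corner",proj(b,cor),"lean top front",proj(b,cor+e@[-.0044,0,.0608]),"back top",proj(b,cor+e@[.036,0,.06]), "right corner",proj(b,cor+e@[0,-.02,0]))
E
```

```text
top rows157-184 cols 246-266
[[139 138 138 138 139 137 138 136 138 133 124]
 [138 138 138 138 138 138 138 138 138 137 137]
 [138 123 128 138 138 138 138 138 138 138 139]
 [138  93  63  79  92 117 138 138 138 138 138]
 [138  94  68  37  44  57  83  92 126 139 139]
 [138  61  41  31  33  33  39  38  78  77 139]
 [129  52  31  32  30  32  32  32  63  60 138]
 [113  56  38  31  32  31  31  31  74  55 138]
 [ 94  51  54  31  32  33  33  36  56  65 138]
 [ 89  53  43  32  32  33  33  31  52  67 138]
 [110  53  58  32  33  32  34  32  43  48 128]
 [112  31  38  31  33  32  33  33  50  48 124]
 [111  15  39  33  31  31  32  46  58  37 137]
 [117  58  47  33  33  36  32  41  54  53 139]
 [117  75  33  23  37  61  32  46  20 106 138]
 [117  75  77  74  62  40  22  41  37 109 138]
 [136 115  80  77  78  77  75 106  77 137 138]
 [138 116  80  78  79  80  78  82  78 139 138]
 [138 117  79  78  79  79  78 111  79 139 138]
 [138 118  79  79  79  80  79 114 135 138 138]
 [138 118  80  78  80  80  78 114 139 138 138]
 [138 137 135  78  81  80  80 114 139 138 138]
 [138 138 138 135 136 135 135 137 139
[... 806 characters left out ...]
 43  19]
 [204  92  43  58  59  58  58  42  23]
 [203 119  66  54  57  58  59  42  13]
 [202 121 116  73  55  50  52  46  20]
 [201 196 124 116 117 101  54  70  72]
 [201 215 118 124 129 125 112 111 200]
 [202 151 110 116 122 124 117 117 211]
 [200 187 196 116 110 111 106 194 203]
 [200 205 206 193 196 199 190 207 200]
 [199 203 202 206 206 207 205 204 199]
 [202 205 202 204 203 202 204 203 200]]
top pred: corner [254.5066854  172.50701456] lean top front [254.42495582 171.03157536] upright back top [256.39340034 159.00110925]
scene pred: corner [265.90068745 188.67057308] lean top front [265.76573015 177.52998439] back top [268.71232175 171.50212777] right corner [270.72489968 189.66411808]
```

```bash
python3 - <<'E'
from h import *
b=look("scene","s11.png")
e=Rn.from_euler('z',-.142).as_matrix(); cor=np.array([.5805,-.0073,.012])
f=lambda uv,z:(e.T@(ray(b,uv,z)-cor)).round(4)
print("foot front top edge",f((268,190.8),.026),f((269,191),.026)); print("post bottom front",f((268,187.7),.012),f((262,186.5),.012))
for n,p in(("foot front R top",[.0046,-.021,.014]),("toe R top",[-.0854,-.021,.014]),("toe R bot",[-.0854,-.021,0]),("toe L bot",[-.0854,.019,0])): print(n,proj(b,cor+e@p))
for s in("s8.png","s11.png"):
    g=cv2.cvtColor(cv2.imread("pics/"+s),cv2.COLOR_BGR2GRAY); print(s);print(g[186:210,252:274])
E
```

```text
foot front top edge [-0.0253 -0.016   0.014 ] [-0.0253 -0.0201  0.014 ]
post bottom front [ 0.0082 -0.0063  0.    ] [0.008  0.0187 0.    ]
foot front R top [271.36116903 186.31414222]
toe R top [264.76349932 200.91780762]
toe R bot [264.7247026  203.61968213]
toe L bot [254.79164796 201.49579408]
s8.png
[[197 197 200 199 199 200 204 212  87  67  72  67  68  60  52  54  54  54
   53  51  42  30]
 [178 178 179 200 204 204 211 204  85  69  74  67  67  63  58  50  51  52
   51  53  44  26]
 [169 171 173 182 183 188 157 126  74  72  74  66  66  86  86  86  78  76
   58  65  52  30]
 [171 175 174 177 178 189  93  59  72  70  75  66  56  80  80  81  85  86
   78  78  75  60]
 [172 175 176 177 183 152  71  66  76  78  75  68  64  71  74  73  63  85
   79 180  78 167]
 [172 175 177 179 190 101  65  70  79  75  75  65  70  71  72  62  45  81
   67 191 166 183]
 [195 174 174 183 155  77  72  43  81  81  81  69  73  74  73  34 142  74
  166 183 181 179]
 [200 195 199 190  82  38  47  22  52  71  79  52  43  76  91  10 186 169
  182 180 180 177]
 [198 202 209 189  46  20  26  26  33  41  44  30  
[... 2978 characters left out ...]
7  22  31  88  91  89  86  83
   77  74  71  74]
 [119 124  99  88  89  90  84  87  82  82  81  64  65  91  90  88  84  71
  173 170 170 175]
 [119 124  84  86  85  84  87  89  89  90  92  86  84  88  85  84  78 173
  187 182 181 185]
 [122 126  83  86  84  85  85  88  87  86  87  90  88  87  88  87  77 118
  180 177 176 180]
 [121 128  87  88  85  86  88  86  85  87  87  87  86  88  86  86  73 166
  180 176 176 180]
 [123  98  85  85  88  84  84  86  84  85  89  88  89  86  85  81  66 183
  177 174 176 187]
 [123  86  84  85  83  86  85  87  86  86  88  86  86  85  85  75 168 181
  176 176 179 195]
 [127  86  83  83  84  85  84  87  87  86  87  89  89  89  84  71 188 180
  175 178 181 149]]
```

Request:
jog_arm(commands=[0,0,0.03,0,0,0,0,0,0.05,0,0,0,0,0,0.05,0,0,0])

```text
clock: 17.45
eef_pos: [0.5724, -0.0072, 0.1157]
tcp_rot: [0.05, 0.707, -0.05, 0.704]
ft_force: [-8.8, 1.6, 10.1]
gripper_width: 0.0114
```

```bash
cat > chk.py <<'E'
from h import *
import sys
s=r.observe();print(s["eef_pos"].round(4),s["ft_force"].round(1),s["moment"].round(2),round(s["clock"],2))
b=look("scene",sys.argv[1])
g=lambda f:cv2.cvtColor(cv2.imread("pics/"+f),cv2.COLOR_BGR2GRAY).astype(int)
print((g(sys.argv[1])-g("s8.png"))[170:192,268:276])
E
python3 chk.py s12.png; python3 - <<'E'
from h import *
b=look("scene")
e=Rn.from_euler('z',-.142).as_matrix(); cor=np.array([.5805,-.0073,.012])
g=cv2.cvtColor(cv2.imread("pics/scene0.png"),cv2.COLOR_BGR2GRAY).astype(float)
for h in([.6346,.0331,.012],[.6209,-.0622,.012],[.4414,.0619,.012],[.4271,-.0336,.012]):
    p=proj(b,np.array(h)); u,v=p.round().astype(int); w=g[v-4:v+5,u-4:u+5]; d=np.clip(np.median(w)-40-w,0,None); yy,xx=np.mgrid[v-4:v+5,u-4:u+5]
    print(p.round(1),"seen",(xx*d).sum()/d.sum(),(yy*d).sum()/d.sum())
hs=np.array([-.0436,-.0006,.0215])
for n,q in(("frontRtop",[0,-.02,.014]),("toeRtop",[-.09,-.02,.014]),("toeRbot",[-.09,-.02,0]),("toeLbot",[-.09,.02,0]),("frontLtop",[0,.02,.014])): print("s8",n,proj(b,cor+e@(hs+q)))
E
```

```text
[ 0.5724 -0.0072  0.1157] [-8.8  1.6 10.1] [0.32 2.4  0.02] 17.45
[[  58   12    0   -5  125  -32  -16   -1]
 [  60   13    6  -11  -28  -34  -28    5]
 [  47   -6   -2 -159  -42  -35  -21  -20]
 [  45  -13  -10 -113  -22  -23  -24  -29]
 [  43  -14  -20    5   10   -1  -21  -27]
 [  45    2   -2    4    2   -2  -11   -6]
 [  29   -7   -3   -2   -5   -1    2    4]
 [  18   -6   -3   -3   -4   -1   -4   -3]
 [  37   12    2    9   -2    5    0   -2]
 [  12   -3  -29  -10    3   -1   -4    3]
 [   7   -2  -15   -6    0   -3   -5    2]
 [   2    0    1    2    0    2   -3   -2]
 [   0   -2   -3    0   -5   -6    0    0]
 [  -1    2    1   -3    1   -2   -4   -1]
 [   1   -1   -2   -2    0    3    1   -1]
 [   0   -4    1   -2    2   -1   -1    2]
 [  -2    1    4    0   -1   -1   -2    0]
 [   4    1    2   -3    1   -5    2   -2]
 [  -1  -37  -19    1    1   -3   -1    0]
 [  -6  -19  -33    1   -3    4   -3   -4]
 [ -20   -7  -58    3    2   -2   -3   -1]
 [ -18  -29  -57    3    0   -2   -1   -3]]
[258.1 179.1] seen 261.1451726568006 180.75123326286118
[280.9 183.7] seen 282.7259036144578 184.6144578313253
[242.2 210.5] seen 242.26669466610667 212.9147417051659
[266.7 216. ] seen 266.7673224978614 217.94952951240376
s8 frontRtop [267.87254874 189.79440046]
s8 toeRtop [260.95074448 204.95222131]
s8 toeRbot [260.93110247 207.70997593]
s8 toeLbot [250.73536321 205.50397839]
s8 frontLtop [257.96508941 187.75028424]
```

The post pixels are starting to change, so contact begins around TCP x 0.572. Continuing.

Request:
jog_arm(commands=[0,0,0.03,0,0,0,0,0,0.035,0,0,0,0,0,0.035,0,0,0])

```text
clock: 17.92
eef_pos: [0.5741, -0.0075, 0.1156]
tcp_rot: [0.05, 0.707, -0.05, 0.704]
ft_force: [-9.4, 1.3, 10.7]
gripper_width: 0.0115
```

```bash
python3 chk.py s13.png
```

```text
[ 0.5741 -0.0075  0.1156] [-9.4  1.3 10.7] [0.35 2.43 0.  ] 17.93
[[  60   12   -2   -5  123  -34  -16   -1]
 [  63   22    4  -59  -27  -34  -29    3]
 [  53    6    0 -173  -39  -39  -22  -19]
 [  44    2   -8 -111  -17  -48  -22  -29]
 [  46    8  -13    3    5   -7  -18  -26]
 [  46   11   -8    3    1    0  -10   -7]
 [  26   -4   -7    2   -6    0    1    2]
 [  13  -12   -3   -9   -4   -1   -3   -3]
 [  22   42    8   11   -4    5    2   -2]
 [  11   11  -30  -29   -2    4   -5    0]
 [   5   -1  -13  -14    2   -1   -2    2]
 [   0    1    4    0    1    1   -3    0]
 [   0   -2   -3   -3    0   -3    0   -3]
 [   0   -2    1   -3    1   -2   -4   -1]
 [  -1   -2   -4    2   -1    0    1    0]
 [   0   -3    2   -1    2   -3    1    2]
 [   0   -2    1    2   -3   -1    2   -2]
 [   3    0    2   -1    1    2   -1   -1]
 [  -7  -40  -23   -3    2    1   -2   -3]
 [ -41  -22  -33    1   -2    1   -5   -2]
 [ -42   10  -58    3    1    0   -2   -2]
 [ -18  -31  -60    3    1   -3   -1   -2]]
```

Request:
jog_arm(commands=[0,0,0.03,0,0,0,0,0,0.035,0,0,0,0,0,0.035,0,0,0])

```text
clock: 18.35
eef_pos: [0.5756, -0.0077, 0.1155]
tcp_rot: [0.05, 0.707, -0.05, 0.703]
ft_force: [-10.4, 2.0, 10.2]
gripper_width: 0.0113
```

```bash
python3 chk.py s14.png
```

```text
[ 0.5756 -0.0077  0.1155] [-10.4   2.   10.2] [ 0.4   2.76 -0.05] 18.35
[[  57   16   -5   -5   99  -34  -15   -2]
 [  64   23   11  -60  -28  -33  -29    5]
 [  48    5   -1 -182  -55  -39  -20  -19]
 [  45    1   -6 -115  -30  -48  -21  -28]
 [  44    8   -8    3   10   -4  -19  -26]
 [  45   18   -8   -4    0    2  -10   -6]
 [  28   -1   -9   -6   -4    0    3    4]
 [  12  -24  -19   -6   -9   -2   -4   -3]
 [  42   48   19   18   -7    3    1   -1]
 [  15   14  -24  -26   -2    0   -2    2]
 [   4   -3  -14  -13    1   -6   -4   -1]
 [   2   -1    0    3    1    1   -4   -2]
 [   5   -2   -5   -3    1   -3    1   -1]
 [   1    3    2   -4    1    0   -2    1]
 [  -2    2    0    2   -2   -1   -2    2]
 [  -3   -1    3    1    0    0    3    2]
 [  -1    0   -1    1   -2    0   -4   -1]
 [   5    0    3   -3    4   -1    0   -1]
 [  -7  -37  -25    3    1   -1   -3   -1]
 [ -42  -19  -33    0   -1    1   -4   -3]
 [ -36  -44  -61    5    0   -1   -3   -2]
 [ -16  -63  -54    4   -1   -2   -2   -3]]
```

Request:
jog_arm(commands=[0,0,0.03,0,0,0,0,0,0.035,0,0,0,0,0,0.035,0,0,0])

```text
clock: 18.77
eef_pos: [0.5773, -0.008, 0.1154]
tcp_rot: [0.05, 0.708, -0.05, 0.703]
ft_force: [-11.9, 1.4, 11.9]
gripper_width: 0.0112
```

Request:
jog_arm(commands=[0,0,0.03,0,0,0,0,0,0.035,0,0,0,0,0,0.035,0,0,0])

```text
clock: 19.15
eef_pos: [0.5789, -0.0082, 0.1152]
tcp_rot: [0.05, 0.708, -0.05, 0.703]
ft_force: [-13.2, 0.8, 12.8]
gripper_width: 0.0112
```

```bash
python3 chk.py s15.png
```

```text
[ 0.5789 -0.0082  0.1152] [-13.2   0.8  12.8] [ 0.42  3.31 -0.04] 19.15
[[  58   32   -1   -5   91  -34  -17   -2]
 [  59   32    5  -57  -46  -31  -27    5]
 [  51   23    6 -185  -76  -45  -22  -19]
 [  46   16   -4 -115  -39  -78  -15  -29]
 [  40   25   -7    3    6   38  -35  -25]
 [  29   19   -8   -6   -2   22  -25   -5]
 [  19   -8  -13   -5   -9   -3  -15    2]
 [  45   35  -15  -12  -11  -10   -5    0]
 [  38   45   26   27    6   -4    1   -2]
 [  11    4  -23  -27   13   -5   -3    0]
 [  12   -3  -14   -8   13    8   -4    0]
 [   2    3    3    4    0    0   -2    1]
 [   3    2   -2    2    0   -3   -1    1]
 [   3   -1    2    5    1   -2   -2   -2]
 [   2    2    0   -1   -4   -1    1    2]
 [  -2   -2   -1   -1    0    4   -1    1]
 [  -2    1    2    6   -3   -1   -3   -3]
 [  -1    3    1    3    2    0   -2    1]
 [ -46   -2  -18   -5    0   -3   -5   -3]
 [ -58  -40  -43    1    0    1   -3   -2]
 [ -39  -56  -67    4    1   -1   -2   -1]
 [ -18  -60  -58    5    0   -2   -3   -3]]
```

Checking numerically whether the toe keeps tracking the flat-square prediction, which would rule out pitching in the jaws.

```bash
python3 - <<'E'
from h import *
b=look("scene")
e=Rn.from_euler('z',-.142).as_matrix()
for f,t in(("s8.png",[.5224,.0004,.1365]),("s9.png",[.5681,-.0066,.1158]),("s11.png",[.57,-.0069,.1158]),("s13.png",[.5741,-.0075,.1156]),("s15.png",[.5789,-.0082,.1152])):
    g=cv2.cvtColor(cv2.imread("pics/"+f),cv2.COLOR_BGR2GRAY).astype(np.float32)
    heel=np.array(t)+e@[.015,0,0]-[0,0,.103]
    P=lambda q:proj(b,heel+e@q)
    out=[]
    def edge(p,d,thr,rng=5):  # first crossing from dark along d
        d=np.array(d)/np.linalg.norm(d); ss=np.arange(-rng,rng,.1); xy=np.array([p+s*d for s in ss],np.float32)
        v=cv2.remap(g,xy[:,0].reshape(1,-1),xy[:,1].reshape(1,-1),cv2.INTER_LINEAR)[0]
        k=np.argmax(v>thr); return ss[k]
    toe=[edge(P([-.09,y,0]),P([-.1,y,0])-P([-.09,y,0]),58) for y in(-.013,-.008,-.003,.003,.008,.013)]
    s0=P([-.045,-.02,.014]); right=[edge(P([x,-.02,.014]),(1,.2),58) for x in(-.08,-.07,-.06,-.05,-.04,-.03)]
    left=[edge(P([x,.02,.014]),(-1,-.2),58) for x in(-.08,-.07,-.06,-.05,-.04)]
    print(f,"toe(+ = nearer cam,px)",np.round(np.median(toe),2),np.round(toe,1),"R",np.round(right,1),"L",np.round(left,1))
    print("   px per mm x:",np.linalg.norm(P([-.1,0,0])-P([-.09,0,0]))/10,"z:",np.linalg.norm(P([-.09,0,.01])-P([-.09,0,0]))/10)
E
```

```text
s8.png toe(+ = nearer cam,px) -0.6 [-0.7 -0.6 -0.4 -0.6 -0.6 -0.6] R [ 1.6  1.2 -1.5  1.5  1.2  0.8] L [-1.1 -1.2 -1.2 -1.1 -1. ]
   px per mm x: 0.19311824675353145 z: 0.196579519328073
s9.png toe(+ = nearer cam,px) -0.15 [-0.  -0.4 -0.2 -0.1 -0.  -0.2] R [ 0.5  0.8  1.   0.8  1.  -5. ] L [ 0.3  0.4 -0.5 -0.7 -0.6]
   px per mm x: 0.18582974484537468 z: 0.1927506474254655
s11.png toe(+ = nearer cam,px) -0.2 [-0.2 -0.3 -0.1 -0.4 -0.1 -0.2] R [ 0.6  0.6  1.   0.9  0.8 -5. ] L [ 0.3  0.3 -0.1 -0.6 -0.7]
   px per mm x: 0.18553424415722833 z: 0.19271680509788225
s13.png toe(+ = nearer cam,px) -0.3 [-0.1 -0.3 -0.4 -0.1 -0.4 -0.3] R [ 0.4  0.4  0.8  1.1 -5.  -5. ] L [ 0.8  0.6 -0.2 -0.4 -5. ]
   px per mm x: 0.18490076361200536 z: 0.19261484484107033
s15.png toe(+ = nearer cam,px) -0.3 [-0.3 -0.2 -0.4 -0.3 -0.2 -0.4] R [ 0.3  0.5  0.7  0.8 -5.  -5. ] L [ 1.   0.8  0.3 -0.1 -5. ]
   px per mm x: 0.1841641105452489 z: 0.19247146750689179
```

The toe edges shift with distance from the heel (left +2 px, right -1.3 px), which means the square is pitching in the jaws. Base friction under a high grip tipped it. To mend it: lift, back off, set it down, release so it stands flat, look, and regrip lower.

Request:
jog_arm(commands=[-0.15,0,0,0,0,0,-0.15,0,-0.3,0,0,0,-0.15,0,-0.55,0,0,0,-0.15,0,-0.55,0,0,0,-0.15,0,-0.55,0,0,0])

```text
clock: 19.88
eef_pos: [0.551, -0.0042, 0.1248]
tcp_rot: [0.05, 0.705, -0.05, 0.706]
ft_force: [0.2, 0.3, -2.4]
gripper_width: 0.011
```

Request:
jog_arm(commands=[0.1,0,0,0,0,0,0.14,0,0,0,0,0,0.14,0,0,0,0,0])

```text
clock: 20.25
eef_pos: [0.5502, -0.0042, 0.1158]
tcp_rot: [0.05, 0.706, -0.05, 0.705]
ft_force: [0.4, -0.1, -2.7]
gripper_width: 0.0113
```

Request:
jog_arm(commands=[0,0,0,0,0,0,0,0,0,0,0,0,0,0,0,0,0,0,0,0,0,0,0,0,0,0,0,0,0,0], fingers=0.4)

```text
clock: 20.88
eef_pos: [0.5502, -0.0041, 0.1163]
tcp_rot: [0.05, 0.705, -0.05, 0.705]
ft_force: [-0.2, -0.9, 0.1]
gripper_width: 0.0515
```

Request:
jog_arm(commands=[-0.7,0,0,0,0,0,-1.5,0,0,0,0,0,-1.5,0,0,0,0,0,-1.5,2,0,0,0,0,-1.5,3.5,0,0,0,0])

```text
clock: 21.5
eef_pos: [0.5679, 0.1202, 0.2057]
tcp_rot: [0.051, 0.705, -0.051, 0.705]
ft_force: [1.5, -0.4, 0.7]
gripper_width: 0.0513
```

Request:
jog_arm(commands=[0,3,0,0,0,0,0,3,0,0,0,0,0,3,0,0,0,0,0,3,0,0,0,0])

```text
clock: 22.0
eef_pos: [0.5926, 0.3016, 0.2044]
tcp_rot: [0.048, 0.706, -0.048, 0.705]
ft_force: [-0.3, -0.1, 0.2]
gripper_width: 0.0515
```

```bash
python3 - <<'E'
from h import *
s=r.observe();print(s["eef_pos"],s["clock"])
a=look("top","t16.png");b=look("scene","s16.png")
g=cv2.cvtColor(a["frame"],cv2.COLOR_RGB2GRAY); print(g[158:214:1,240:272:1].tolist().__len__())
np.set_printoptions(linewidth=200); print(g[158:212,242:268])
E
```

```text
[0.59260707 0.301626   0.20441358] 22.0
56
[[131  98 136 ... 156 155 156]
 [155 153 156 ... 157 157 156]
 [157 157 158 ... 157 158 157]
 ...
 [158 128  57 ... 157 148 146]
 [157 136  96 ... 157 147 144]
 [158 156 154 ... 156 156 156]]
```

```bash
python3 - <<'E'
from h import *
import sys
a=look("top")
g=cv2.cvtColor(a["frame"],cv2.COLOR_RGB2GRAY)
for v in range(164,214): print(v,' '.join(f"{x:3d}" for x in g[v,242:268]))
e=Rn.from_euler('z',-.142).as_matrix(); cor=np.array([.5805,-.0073,.012])
m=((g<75)&(g>0)).astype(np.uint8); m[:172]=0;m[214:]=0;m[:,:238]=0;m[:,272:]=0
n,l,st,ce=cv2.connectedComponentsWithStats(m);k=1+np.argmax(st[1:,4]);print(st[k])
c=max(cv2.findContours((l==k).astype(np.uint8),0,1)[0],key=cv2.contourArea);box=cv2.boxPoints(cv2.minAreaRect(c))
for p in box: print(p,(e.T@(ray(a,p,.026)-cor)).round(4))
for x in(-.02,-.025,-.03,-.035): print("heel",x,[proj(a,cor+e@[x+dx,0,z]).round(1).tolist() for dx,z in((-.015,.115),(-.09,.014),(0,.115),(-.03,.115))])
E
```

```text
164 157 158 157 157 130  70  65  60  45  40  40  40  39  39  40  40  41  39  41  72  87  71  66 125 157 158
165 157 158 157 147 109  56  61  70  65  44  40  39  40  41  40  40  40  40  44  59  67  65  78 130 157 157
166 158 157 157 146 103  53  62  60  50  39  39  39  39  38  40  40  38  39  39  52  62  61  80 130 157 157
167 157 158 157 156 127  62  63  76  69  40  40  40  40  39  41  38  40  41  38  38  52  62  57 104 146 157
168 157 158 158 157 129  53  40  44  46  39  40  39  39  39  39  40  40  40  40  45  60  64  55  95 143 157
169 157 158 157 157 128  43  21  46  55  48  45  39  40  39  39  39  41  40  56  72  68  55  44 117 156 157
170 157 158 157 157 134  81  65  60  56  50  44  31  27  36  42  43  40  39  50  64  63  57  63 125 157 157
171 157 158 157 158 135  90  89  72  41  36  31  28  38  57  61  75  73  31  46  48  23  53 122 155 158 157
172 157 158 157 157 134  91  90  91  89  89  82  73  68  55  46  41  33  28  35  46  47  57 125 157 157 157
173 157 158 157 157 156 154 132  93  94  93  92  90  90  90  90  88  82  75 103 112  90 127 155 157 157 157
174 158 158 157 157 
[... 4119 characters left out ...]
 154 154 154 135  98 133 157 158 157 158 158 157 157 157 157 146 144 157
213 158 158 157 158 157 157 157 157 158 157 158 156 154 156 157 158 157 158 158 157 158 158 157 139 134 157
[244 184  14  27 240]
[243.16217 209.02704] [-0.1302  0.0176  0.014 ]
[247.43243 183.40543] [-0.0426  0.0174  0.014 ]
[258.13513 185.18921] [-0.0428 -0.0192  0.014 ]
[253.86487 210.81082] [-0.1304 -0.0188  0.014 ]
heel -0.02 [[253.0, 178.0], [249.3, 203.9], [253.7, 173.3], [252.2, 182.8]]
heel -0.025 [[252.7, 179.6], [249.1, 205.4], [253.5, 174.8], [251.9, 184.3]]
heel -0.03 [[252.5, 181.2], [248.8, 206.9], [253.2, 176.4], [251.7, 185.9]]
heel -0.035 [[252.2, 182.8], [248.6, 208.3], [253.0, 178.0], [251.4, 187.5]]
```

The square now stands flat on the base. Its foot spans stand-frame x from about -0.131 to -0.041, y about -0.001, parallel to the stand. That is 25 mm behind where the hand's position implied, so it had pitched about 0.24 rad. I'll regrip lower.

```bash
python3 - <<'E'
from h import *
e=Rn.from_euler('z',-.142).as_matrix(); cor=np.array([.5805,-.0073,0])
p=cor+e@[-.055,-.0007,.165]; print(p); cmd(p,-.142)
E
```

```text
[ 5.25954513e-01 -2.09174808e-04  1.65000000e-01]
pos [0.5926 0.2971 0.2052] F [-0.6  0.2 -0.7] t 22.15
CMD [ 0.677 -5.061 -0.401] [ 0.007 -0.013  0.014]
```

Request:
jog_arm(commands=[0,-5.06,-0.4,0,0,0,0,-5.06,-0.4,0,0,0,0,-5.06,-0.4,0,0,0,0,-5.06,-0.4,0,0,0,0,-5.06,-0.4,0,0,0])

```text
clock: 22.78
eef_pos: [0.525, -0.0028, 0.2063]
tcp_rot: [0.051, 0.705, -0.051, 0.705]
ft_force: [0.9, -0.1, -0.2]
gripper_width: 0.0511
```

Request:
jog_arm(commands=[0,0,0,0,0,0,0,0,0,0,0,0,0,0,0,0,0,0])

```text
clock: 23.15
eef_pos: [0.5267, 0.0013, 0.2062]
tcp_rot: [0.05, 0.705, -0.05, 0.705]
ft_force: [0.6, 0.2, -0.1]
gripper_width: 0.0513
```

```bash
python3 - <<'E'
from h import *
cmd([.526,-.0002,.102],-.142)
E
```

```text
pos [0.5267 0.0013 0.2062] F [ 0.6  0.2 -0.1] t 23.15
CMD [ 1.737 -0.026 -0.009] [ 0.014  0.001 -0.002]
```

Request:
jog_arm(commands=[0.6,-0.03,-0.01,0,0,0,1.2,-0.03,-0.01,0,0,0,1.6,-0.03,-0.01,0,0,0,1.74,-0.03,-0.01,0,0,0,1.74,-0.03,-0.01,0,0,0])

```text
clock: 23.78
eef_pos: [0.5258, -0.0004, 0.1017]
tcp_rot: [0.049, 0.706, -0.049, 0.705]
ft_force: [-0.2, 0.5, -0.9]
gripper_width: 0.0515
```

Request:
jog_arm(commands=[0,0,0,0,0,0,0,0,0,0,0,0,0,0,0,0,0,0,0,0,0,0,0,0,0,0,0,0,0,0], fingers=1)

```text
clock: 24.4
eef_pos: [0.5268, -0.0009, 0.1029]
tcp_rot: [0.05, 0.705, -0.05, 0.706]
ft_force: [-0.8, 1.5, 6.5]
gripper_width: 0.0113
```

Request:
jog_arm(commands=[-0.04,0,0,0,0,0,-0.04,0,0,0,0,0,-0.04,0,0.2,0,0,0,-0.04,0,0.3,0,0,0,-0.04,0,0.3,0,0,0])

```text
clock: 25.02
eef_pos: [0.5444, -0.0037, 0.1041]
tcp_rot: [0.05, 0.705, -0.05, 0.705]
ft_force: [-0.3, -0.3, -3.8]
gripper_width: 0.0112
```

```bash
cat >> h.py <<'E'
def stand():
    e=Rn.from_euler('z',-.142).as_matrix(); s=r.observe(); q=e.T@(s["eef_pos"]-[.5805,-.0073,.012])
    print("heel x,y (if flat)",(q+[.015,0,0]).round(4),"F",(e.T@s["ft_force"]).round(1),"M",(e.T@s["moment"]).round(2),"pitch",Rn.from_quat(s["tcp_rot"]).as_matrix()[:,0].round(3),"t",round(s["clock"],2))
E
python3 -c "
from h import *
stand()"
```

```text
heel x,y (if flat) [-0.0212 -0.0016  0.0921] F [-0.2 -0.3 -3.8] M [ 0.02 -0.02  0.02] pitch [ 0. -0. -1.] t 25.02
```

Lifted just clear (3.8 N), with no moment. Now I'll advance with no base contact.

Request:
jog_arm(commands=[0,0,0.12,0,0,0,0,0,0.22,0,0,0,0,0,0.22,0,0,0])

```text
clock: 25.4
eef_pos: [0.5574, -0.0056, 0.1043]
tcp_rot: [0.05, 0.705, -0.05, 0.706]
ft_force: [-0.5, 0.8, -3.1]
gripper_width: 0.0112
```

Request:
jog_arm(commands=[0,0,0.04,0,0,0,0,0,0.06,0,0,0,0,0,0.06,0,0,0])

```text
clock: 25.78
eef_pos: [0.5603, -0.006, 0.1042]
tcp_rot: [0.05, 0.705, -0.05, 0.705]
ft_force: [-0.1, -0.5, -3.3]
gripper_width: 0.0111
```

```bash
python3 -c "
from h import *
stand()"; python3 chk.py s17.png
```

```text
heel x,y (if flat) [-0.0052 -0.0015  0.0922] F [-0.  -0.5 -3.3] M [ 0.05 -0.05 -0.03] pitch [ 0. -0. -1.] t 25.77
[ 0.5603 -0.006   0.1042] [-0.1 -0.5 -3.3] [ 0.04 -0.06 -0.03] 25.77
[[  -7   -2    3   13  -10 -105 -134 -153]
 [   1    8    9  -48 -102 -209 -101  -60]
 [ -13   -4   11 -169 -108 -176  -59  -36]
 [ -14  -18   -4 -101  -36  -58  -34  -22]
 [  -3  -24  -16   10    9    2  -18  -25]
 [  -1  -14  -13    5   -3    1   -8   -6]
 [  -4  -18  -25    1   -4    0    2    2]
 [   1  -21  -12   -1   -2   -3   -2    0]
 [  -3   -8   -3    9   -2    5    1    1]
 [   0  -20  -26  -10    1    1   -2    1]
 [   5   -6  -10   -3   -1   -6   -4    1]
 [   4   -1    4    2   -3    1   -3   -1]
 [   3   -1   -3   -1   -1   -3    3    0]
 [   0   -1   -2   -5    2   -3   -1   -1]
 [   0    2   -3    1   -3   -1    3   -1]
 [  -2   -3   -1    2    2    1   -3    3]
 [   0    2    5    6   -4    2   -1   -1]
 [ -12  -12  -13   -2    1   -4   -3    0]
 [ -53  -49  -33  -18    3    1   -3   -2]
 [ -21  -20  -30  -30    0    3   -4   -3]
 [  11   -4  -54  -37   -3    0   -1   -1]
 [  32  -14  -51   -6    1    0   -2   -1]]
```

Still free, as predicted. Stepping on.

Request:
jog_arm(commands=[0,0,0.03,0,0,0,0,0,0.05,0,0,0,0,0,0.05,0,0,0])

```text
clock: 26.2
eef_pos: [0.5631, -0.0063, 0.1041]
tcp_rot: [0.05, 0.706, -0.05, 0.705]
ft_force: [-1.1, -0.6, -2.7]
gripper_width: 0.0112
```

Request:
jog_arm(commands=[0,0,0.03,0,0,0,0,0,0.03,0,0,0,0,0,0.03,0,0,0])

```text
clock: 26.58
eef_pos: [0.5644, -0.0065, 0.104]
tcp_rot: [0.05, 0.706, -0.05, 0.705]
ft_force: [-4.3, 0.2, -0.5]
gripper_width: 0.011
```

Request:
jog_arm(commands=[0,0,0.03,0,0,0,0,0,0.03,0,0,0,0,0,0.03,0,0,0])

```text
clock: 26.95
eef_pos: [0.566, -0.0068, 0.104]
tcp_rot: [0.05, 0.706, -0.05, 0.705]
ft_force: [-5.7, 1.6, 0.2]
gripper_width: 0.011
```

```bash
python3 -c "
from h import *
stand()"
```

```text
heel x,y (if flat) [ 0.0005 -0.0016  0.092 ] F [-5.8  0.8  0.2] M [ 0.05  1.21 -0.02] pitch [-0.002  0.    -1.   ] t 26.95
```

Request:
jog_arm(commands=[0,0,0.025,0,0,0,0,0,0.025,0,0,0,0,0,0.025,0,0,0])

```text
clock: 27.32
eef_pos: [0.5666, -0.0069, 0.1039]
tcp_rot: [0.05, 0.706, -0.05, 0.704]
ft_force: [-6.9, 1.3, 1.8]
gripper_width: 0.0114
```

```bash
python3 -c "
from h import *
stand()"; python3 chk.py s18.png
```

```text
heel x,y (if flat) [ 0.0011 -0.0016  0.0919] F [-7.   0.3  1.8] M [ 0.03  1.72 -0.08] pitch [-0.003  0.    -1.   ] t 27.32
[ 0.5666 -0.0069  0.1039] [-6.9  1.3  1.8] [ 0.27  1.7  -0.08] 27.32
[[ -10   -4    3   12   -4  -98 -138 -156]
 [  -6    8    6  -49  -87 -216 -106  -12]
 [  -4  -13   -3 -125  -77 -132  -15  -15]
 [  24  -16   -2  -87  -33  -61   -7  -25]
 [  28  -16  -16   -6   10   39  -34  -27]
 [  29  -13  -14   -3   -4   20  -26   -6]
 [  25  -23  -20   -9   -3   -8   -2    4]
 [  30  -18  -33  -21  -11   -4   -2    2]
 [  41    3   46   78   11    1    1   -4]
 [  21   -2  -19    2    8   -1   -1    2]
 [  13   -4  -13  -10    1   -3   -3    1]
 [   5    2    1    5   -4    2   -5    3]
 [   6    1   -3    5    0   -4    0   -1]
 [   8    0    3   -1    1   -2   -5    0]
 [   6    2   -2    1   -3    2    0    0]
 [   9   -2    2    2    3    0    4    2]
 [  -5  -15  -10    0   -1   -5   -3   -1]
 [ -22  -26  -24    7    4   -3    1   -1]
 [ -16  -12   15  -17    2    0   -1   -4]
 [  -7  -13  -13  -48    2    3   -3   -2]
 [ -20  -12  -54  -40   -5    0   -2    0]
 [ -25  -19  -54   -5    1    0   -2   -3]]
```

The post has moved the full ~1 px and the resistance is stiffening. Now pressing down onto the base.

Request:
jog_arm(commands=[0.03,0,0,0,0,0,0.05,0,0.01,0,0,0,0.05,0,0.01,0,0,0,0.05,0,0.01,0,0,0])

```text
clock: 27.88
eef_pos: [0.5668, -0.0069, 0.1029]
tcp_rot: [0.05, 0.706, -0.05, 0.704]
ft_force: [-15.6, 1.4, 20.4]
gripper_width: 0.0114
```

```bash
python3 -c "
from h import *
stand()"; python3 chk.py s19.png | head -14
```

```text
heel x,y (if flat) [ 0.0014 -0.0016  0.0909] F [-15.6  -0.8  20.4] M [-0.22  3.46 -0.04] pitch [-0.003  0.001 -1.   ] t 27.88
[ 0.5668 -0.0069  0.1029] [-15.6   1.4  20.4] [ 0.27  3.45 -0.04] 27.88
[[ -13   -3    4   14   -8 -103 -134 -152]
 [  -4    9    8  -42 -100 -213 -102  -60]
 [  -5   -9   -1 -123  -97 -151  -61  -36]
 [  22  -12   -4  -85  -42  -72  -23  -21]
 [  28   -9  -14   -4    8   41  -31  -25]
 [  30  -14  -17   -8   -3   23  -26   -7]
 [  30  -15  -21  -10   -5   -5   -3    3]
 [  29  -21  -24  -20   -9  -17   -2   -2]
 [  41    0   20   78   10   -1    1   -2]
 [  23    1  -22    1    5    0   -3    1]
 [  15    0  -13  -11    2    5   -5   -1]
 [   8    1    1    4   -3    4   -2   -2]
 [   5   -1   -5    4   -4   -3   -2   -1]
```

Request:
jog_arm(commands=[0.02,0,0.025,0,0,0,0.02,0,0.025,0,0,0,0.02,0,0.025,0,0,0])

```text
clock: 28.3
eef_pos: [0.5676, -0.007, 0.1028]
tcp_rot: [0.05, 0.707, -0.05, 0.704]
ft_force: [-21.0, 2.6, 31.5]
gripper_width: 0.0116
```

```bash
python3 -c "
from h import *
stand()"; python3 chk.py s20.png
```

```text
heel x,y (if flat) [ 0.0022 -0.0015  0.0908] F [-21.1  -0.4  31.5] M [-0.31  4.64 -0.21] pitch [-0.003  0.001 -1.   ] t 28.3
[ 0.5676 -0.007   0.1028] [-21.    2.6  31.5] [ 0.35  4.64 -0.21] 28.3
[[  -7   -3    4   13   -3 -102 -130 -154]
 [  -4    9    7  -50  -82 -215 -107  -61]
 [   3   -9    6 -179  -79 -128  -44  -35]
 [  21   -9   -5 -111  -33  -61  -21  -22]
 [  29  -15  -16    0    7   41  -34  -25]
 [  30  -13  -15   -5   -5   22  -28   -5]
 [  26  -19  -23    1   -6   -4   -1    3]
 [  26  -20  -31  -13   -9   -8   -1    0]
 [  39    4   20   43    6    1   -1   -1]
 [  18    2  -23  -15   13    0   -4   -1]
 [  15   -1  -12   -9    6    6   -4   -3]
 [   7    1    3    2   -1    2   -4    2]
 [   6    0   -3    3    0   -1    1    1]
 [   5    2    2    0    0   -1   -7   -2]
 [   6    1   -2    2   -2    1    2   -1]
 [   6    0    4    2    2    5   -1    0]
 [  -5  -12   -2   -8   -4   -2    0   -1]
 [ -22  -19  -20    9    3   -1   -4   -1]
 [ -11  -50  -32  -14    1    0   -3   -2]
 [ -39  -20  -22  -47    0    2   -3   -4]
 [ -38   -7  -47  -39   -3   -1   -2   -1]
 [ -19  -40  -53   -6    1   -1   -2   -2]]
```

```bash
cat > pitch.py <<'E'
from h import *
import sys
b=look("scene","now.png"); e=Rn.from_euler('z',-.142).as_matrix()
for f,t in(("s17.png",[.5603,-.006,.1042]),("s18.png",[.5666,-.0069,.1039]),("s20.png",[.5676,-.007,.1028]),("now.png",r.observe()["eef_pos"])):
    g=cv2.cvtColor(cv2.imread("pics/"+f),cv2.COLOR_BGR2GRAY).astype(np.float32)
    heel=np.array(t)+e@[.015,0,0]-[0,0,.0907]
    P=lambda q:proj(b,heel+e@q)
    def edge(p,d,thr=58,rng=5):
        d=np.array(d)/np.linalg.norm(d); ss=np.arange(-rng,rng,.1); xy=np.array([p+s*d for s in ss],np.float32)
        v=cv2.remap(g,xy[:,0].reshape(1,-1),xy[:,1].reshape(1,-1),cv2.INTER_LINEAR)[0]; return ss[np.argmax(v>thr)]
    toe=[edge(P([-.09,y,0]),P([-.1,y,0])-P([-.09,y,0])) for y in(-.013,-.008,-.003,.003,.008,.013)]
    X=(-.085,-.08,-.075,-.07,-.065,-.06,-.055,-.05)
    print(f,"toe",np.round(np.median(toe),2),"R",np.round([edge(P([x,-.02,.014]),(1,.2)) for x in X],1),"L",np.round([edge(P([x,.02,.014]),(-1,-.2)) for x in X],1))
E
python3 pitch.py
```

```text
s17.png toe -0.65 R [1.1 1.1 1.2 1.2 1.4 1.4 1.3 1.1] L [-0.4 -0.5 -0.4 -0.2 -0.2 -1.2 -1.2 -1. ]
s18.png toe -0.55 R [1.2 1.2 1.1 1.3 1.3 1.4 1.1 0.7] L [-0.6 -0.4 -0.3 -0.2 -0.2 -0.5 -1.2 -0.9]
s20.png toe -0.6 R [1.  1.1 1.1 1.2 1.2 1.3 1.  0.7] L [-0.5 -0.3 -0.3 -0.3 -0.2 -0.2 -1.  -0.8]
now.png toe -0.65 R [1.1 1.1 1.  1.2 1.2 1.3 1.  0.7] L [-0.5 -0.3 -0.3 -0.3 -0.2 -0.2 -1.  -0.8]
```

The toe and edge offsets match the free-hanging flat state to within 0.1 px (the earlier 0.24 rad pitch gave about 1.7 px). The square is upright against a stiff stop. I'll ease the press slightly, check it stays steady, then hand in.

Request:
jog_arm(commands=[-0.015,0,-0.008,0,0,0,-0.015,0,-0.008,0,0,0,-0.015,0,-0.008,0,0,0,-0.015,0,-0.008,0,0,0])

```text
clock: 28.9
eef_pos: [0.5675, -0.007, 0.1028]
tcp_rot: [0.05, 0.706, -0.05, 0.704]
ft_force: [-16.7, 2.7, 23.3]
gripper_width: 0.0113
```

```bash
python3 -c "
from h import *
stand();print(r.observe()['gripper_width'])
a=look('top','t21.png');b=look('scene')
g=cv2.cvtColor(a['frame'],cv2.COLOR_RGB2GRAY).astype(int);o=cv2.cvtColor(cv2.imread('pics/t5.png'),cv2.COLOR_BGR2GRAY).astype(int)
print('tray change',abs(g-o)[192:235,308:352].max())
stand()"; python3 pitch.py | tail -1; python3 chk.py s21.png | sed -n 8,13p
```

```text
heel x,y (if flat) [ 0.0021 -0.0015  0.0908] F [-16.9   0.4  23.3] M [-0.19  3.73 -0.13] pitch [-0.003  0.001 -1.   ] t 28.9
0.011308155765029304
tray change 4
heel x,y (if flat) [ 0.0021 -0.0015  0.0909] F [-16.7  -0.4  23.3] M [-0.19  3.71 -0.09] pitch [-0.003  0.001 -1.   ] t 29.0
now.png toe -0.55 R [1.1 1.1 1.  1.2 1.2 1.3 1.  0.7] L [-0.5 -0.3 -0.2 -0.3 -0.2 -0.2 -1.  -0.8]
 [  27  -18  -19   -1   -5   -4   -1    3]
 [  29  -18  -28  -10  -12  -10   -1   -2]
 [  38    6   19   46    4    4    1   -2]
 [  21    1  -25  -13   11    2   -3    2]
 [  12   -3  -14   -6    6    3   -2   -2]
 [   7    0    3    5   -5    3   -3   -3]
```

```bash
python3 -c "
from h import *
print(r.sign_off()); stand()"
```

```text
the job is handed in; nothing more can be done
None
the job is handed in; nothing more can be done
```

I handed the job in at about 29 s, with the bar in the tray and the square still gripped and pressed into the corner. The hand-in gave no verdict.

- **Joining bar:** It is flat in the empty compartment and let go. The top view showed it parallel to the spare, and the tray looked unchanged at the end.
- **First try at the square failed:** I slid it along the base from a high grip, and friction tipped it about 0.24 rad in the jaws. I set it down, let it stand flat, gripped it lower and carried it just clear of the base to the post before pressing down.
- **Square at the end:** My last readings put the heel at x +2 mm and y −1.5 mm from the corner. The x figure is the least certain, because the stand was only measured to about 2 mm. The heel moved 4.6 mm after touching the post, against about 4.3 mm expected to bring it upright, and then met a stiff stop.
- **Tilt and force:** The foot's edges were within about 0.1 px of where they were when it hung free, so the tilt changed by only about 0.02 rad at most. The push read about 17 N towards the post and 23 N on the base, and it was steady.

**Not checked directly:** I judged the post upright from the distance the square moved, the stop and a roughly 1 px shift in the picture; I had no exact measurement of its angle. The 17 N also includes some friction on the base. I took no final check of the bottle, tape, dish, beaker and mouse, but no unexpected contact showed up in the forces.

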